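# Swap the dark block for the sample cell in a light-path reader and take a reading

## Task

Lift the yellow-capped dark block out of the light reader's sleeve and stand it upright in the small blue tray. Then set the black-capped amber cell gently and fully down into the sleeve, turned so that its two clear faces look at the lamp and the sensor, and let go of it; last, press the reader's red plunger all the way down, hold it there for about half a second and let it spring back. Do not shift or knock over the bottles and the tin around the work, and leave the block and the cell where you put them.

Things in the scene. Friction and masses are not known exactly. Their poses are not given: they have to be found in the camera images.
- cell: Loose optical cell, 44 x 44 x 130 mm tall, 0.15 to 0.31 kg, standing among the bottles at any yaw. Origin: centre of its underside, z up. Its clear amber faces look along its own +x and -x (usable either way round); the +y and -y faces are frosted white. Grip it by the black cap (92 to 130 mm up, same 44 x 44 section); a white line on top of the cap runs along x, clear face to clear face.
- dark_block: Loose dark block, 44 x 44 x 130 mm tall, 0.17 to 0.35 kg, black with a yellow cap on its top 36 mm. Origin: centre of its underside, z up; sides square to its x and y axes. It starts standing in the reader's sleeve.
- reader: Light reader, fixed; grey base 100 (x) by 194 mm (y -92 to 102), white housings. Origin on the table under the sleeve's centre, z up. Light runs along its y axis, 74 mm up: lamp at y -42 to -88, sensor with the plunger at y 42 to 100; highest fixed part 90 mm. The cell's x must lie along this y, either way round. Behind it tools hang from a rail, beyond world x = 0.545, above z = 0.23.
- well (a point): Centre of the sleeve's floor, 12 mm above the table; axes as the reader's. The sleeve is a square aluminium socket, 47.5 x 47.5 mm inside, square to the reader's x and y, 40 mm deep, with a 45 degree flared mouth widening to about 60 mm at 58 mm above the table. A cell or block in it has its top 142 mm above the table.
- plunger_top (a point): Centre of the top of the red plunger head (26 mm across), 100 mm above the table when up, 82 mm from the sleeve's centre along the reader's +y. Moves with the plunger.
- plunger (a joint): Travel of the plunger in m: 0 up, 0.014 fully down. Pushed straight down; a spring returns it (3.5 N at the start, 8.5 N fully down).
- tray: Blue open tray, fixed to the table at a varying place, 78 x 78 mm outside, 20 mm high, walls 5 mm (68 x 68 mm inside). Origin: centre of its underside, z up, sides square to its x and y.
- tray_floor (a point): Centre of the tray's inner floor, 5 mm above the table; axes as the tray's.
- cement_bottle: Yellow bottle with a red cap, 56 mm across, 150 mm tall, loose; a bystander. Origin: centre of its underside.
- cleaner: White bottle with a blue cap, 48 mm across, 130 mm tall, loose; a bystander. Origin: centre of its underside.
- snap_tin: Round open metal tin, 60 mm across, 20 mm tall, loose; a bystander. Origin: centre of its underside.
Not all that is in view belongs to the job. Leave any pink or purple look-alike of the dark_block alone.

How it is judged:
On the way, in this order (a step that is already met when the one before it is completed fails the run):
1. the dark block stands upright in the blue tray, let go (horizontal distance between dark_block and tray_floor below 0.02 m and z of dark_block in the frame of tray_floor below 0.004 m and angle between dark_block's own z axis and vertical below 0.08 rad and contact force between dark_block and the fingers below 0.1 N and linear speed of dark_block below 0.02 m/s), for 0.2 s.
2. the cell stands fully down in the sleeve, clear faces to lamp and sensor, let go, the block still in the tray (horizontal distance between cell and well below 0.005 m and z of cell in the frame of well below 0.003 m and angle between cell's own z axis and vertical below 0.06 rad and angle between the x axis of cell and the y axis of reader, either way round below 0.12 rad and contact force between cell and the fingers below 0.1 N and linear speed of cell below 0.02 m/s and horizontal distance between dark_block and tray_floor below 0.02 m and z of dark_block in the frame of tray_floor below 0.004 m and angle between dark_block's own z axis and vertical below 0.08 rad), for 0.2 s.
3. the plunger is fully down, with the cell seated (value of joint plunger above 0.0125 m and horizontal distance between cell and well below 0.005 m and z of cell in the frame of well below 0.003 m and angle between cell's own z axis and vertical below 0.06 rad and angle between the x axis of cell and the y axis of reader, either way round below 0.12 rad), for 0.2 s.
At the end, for the whole second after the job is handed in: Cell at rest in the sleeve: foot within 3 mm of the floor and 5 mm of the centre, tilt under 0.06 rad, clear faces within 0.12 rad of the light path (either way round). Dark block at rest in the tray: foot within 20 mm of its centre, 4 mm of its floor, tilt under 0.08. Plunger up within 2 mm (all of step 2 and contact force between dark_block and the fingers below 0.1 N and linear speed of dark_block below 0.02 m/s and value of joint plunger below 0.002 m); the robot touches nothing.
It fails at once if a bottle or the tin is shifted more than 30 mm or tipped (distance of any of cement_bottle, cleaner, snap_tin from where it was at the start of the episode above 0.03 m or angle between any of cement_bottle, cleaner, snap_tin's own z axis and vertical above 0.5 rad).
It fails at once if the cell is knocked or dropped against the reader (over 50 N) (contact force between cell and reader above 50 N).
It also fails if it takes over 72 s, if anything falls off the work surface, if the arm or the gripper's body presses on something with over 40 N, if the wrist force passes 120 N, or if a joint passes its speed limit or range.

## Robot

A 6-joint arm with a two-finger parallel gripper is mounted at the origin on the work surface; the furniture and walls round the work are solid. World frame = base frame: x ahead of the robot, y to its left, z up, the work surface at z = 0. Lengths are in m, angles in rad, forces in N, time in s.
With the tool pointing down it reaches from about 0.4 to 0.825 m from the base axis. Payload 7 kg.
Tool frame: the origin (TCP) lies between the finger pads; the fingertips stand 22 mm ahead of it and the grasp point (between the pads) lies 3 mm ahead of it; z points along the fingers, y is the direction in which the jaws open and shut (so a half turn about z gives the same grasp; the last joint's range is limited). The gripper opens to 88 mm and grips with 3 to 60 N. Pads are 19 mm wide; open, the fingers measure 130 mm over their backs; the gripper's body (78 mm by 193 mm) begins 47 mm behind the grasp point.
Start: joints at [1.456, 0.359, 0.012, 0, -1.224, -0.288], TCP at [0.265, 0.621, 0.214] pointing down, gripper open.
Joint ranges: [-3.07, 3.07], [-1.43, 2.12], [-1.02, 1.25], [-3.03, 1.67], [-3.05, -0], [-3.03, 3.03]. Speed limits (rad/s): [2.39, 2.39, 3.01, 3.14, 3.14, 3.14].

## Interface

Orientations are given as [roll, pitch, yaw] about the fixed x, y, z axes, in that order (R = Rz(yaw) Ry(pitch) Rx(roll)).
In Python, from station import * gives the robot as it stands. The module is installed in compiled form; this text tells all that it offers.
- The arm moves only by the tool move_arm, never from a script. Its argument "rows" is a list of rows, each an object with "delta_rot": the turn, a rotation vector about the world's x, y, z in degrees, a list of three; "delta_pos": the shift along the world's x, y, z in cm, a list of three; "hand": the finger opening in cm, from 0 to 8.76. A call has exactly 10 rows; each row shifts and turns the commanded pose from where the row before left it; what a row does not reach is not made up. A row lasts 1/10 s, in which the tool goes at most 50 mm and 8.59 degrees, less where a joint would pass 70% of its speed; a pose out of reach is approached as far as the arm can. A call is refused whole if a number of a shift passes 5 or a number of a turn 8.59, either way. A call with a gripper value outside its range is refused whole. The fingers move at their own pace and stop on an object; "force" is the grip in N (left out, the last holds). Time passes only in rows, so rows that do not move let the fingers close, or fill a call up. It gives the time, the measured TCP pose, the force and the opening at its end, in the units of the state.
- get_state(): the state, without advancing time (a new reading comes with each control period).
- grab_frame(name): name is "scene" or "top" or "wrist"; returns the picture (400x640x3 uint8, blue, green, red); there is no depth.
- camera_info(name): a dict with "camera_matrix" (3x3 intrinsics, pixels), "world_from_camera" (4x4, takes a point from camera to world coordinates); the wrist camera has in their place "T_tool_cam" (4x4, takes a point from camera to tool coordinates, whose origin is the TCP and whose axes are the flange's). Camera axes: x right, y down, z forward; pixel columns grow to the right and rows downward; lengths in m; the calibration is good to about 2 mm. A picture is of the moment at which its call begins: read the wrist's pose just before it. camera_info takes no time and is no camera call.
- job_done(): hands the job in, once; it reports no verdict.
The state is a dict: "t": time; "q": joint angles; "qd": joint speeds; "joint_efforts": joint torques, N m; "eef_pos": TCP position; "ee_rot": TCP orientation; "force": force on the tool from outside, world axes, zero at the start; "moment": the same for the moment, N m; "width": finger opening in m.
Only numpy, scipy, OpenCV 4.12 (cv2) and the standard library are available. Lean on these libraries where they do the work, as an engineer would, in place of code of your own. Each camera call takes 0.05 s, during which the arm holds its last target.

## Working session

There is one attempt and no reset: what is moved stays moved. The work goes in short steps, Python scripts to look and compute and a tool call to move; the robot and the scene stay as the last step left them, time stands still between calls to the robot, and variables do not carry over. Pictures are saved under pics/ and viewed, and the job is handed in when it is done.

Besides the shell and the picture viewer there is one more tool, called after ">>>" in YAML: its name, and indented under it one key for each argument. move_arm: Moves the arm, as the interface text tells. Its arguments: {"type":"object","properties":{"rows":{"type":"array"},"force":{"type":"number"}},"required":["rows"]}

```bash
mkdir -p pics; python3 - <<'E'
from station import *
import cv2
for n in("scene","top","wrist"):
    s=get_state(); f=grab_frame(n); cv2.imwrite(f"pics/{n}0.png",f)
    print(n,camera_info(n))
print(get_state())
E
```

```text
scene {'camera_matrix': array([[417.28308049,   0.        , 319.98675022],
       [  0.        , 417.28308049, 197.03987147],
       [  0.        ,   0.        ,   1.        ]]), 'world_from_camera': array([[ 0.66575465, -0.38792501,  0.63740484, -0.42917652],
       [-0.74612608, -0.35544152,  0.56298952, -0.76594748],
       [ 0.00816243, -0.85039726, -0.52607782,  0.73394166],
       [ 0.        ,  0.        ,  0.        ,  1.        ]])}
top {'camera_matrix': array([[416.15487859,   0.        , 325.52585601],
       [  0.        , 416.15487859, 202.8813934 ],
       [  0.        ,   0.        ,   1.        ]]), 'world_from_camera': array([[-0.02083136, -0.98873296,  0.14823353,  0.1900767 ],
       [-0.99977837,  0.02014978, -0.00609845, -0.07145849],
       [ 0.00304286, -0.14832772, -0.98893358,  1.16283391],
       [ 0.        ,  0.        ,  0.        ,  1.        ]])}
wrist {'camera_matrix': array([[279.15312487,   0.        , 317.34453423],
       [  0.        , 279.15312487, 196.38668138],
       [  0.        ,   0.        ,   1.        ]]), 'T_tool_cam': array([[-1.745719
[... 289 characters left out ...]
00e+00,
         1.00000000e+00]])}
{'t': 0.15, 'q': array([ 1.45610791e+00,  3.59222943e-01,  1.12557617e-02, -2.52579942e-04,
       -1.22412502e+00, -2.88101959e-01]), 'qd': array([ 8.98200270e-04, -3.35915639e-03,  2.78266613e-03,  2.41582854e-03,
        7.97284484e-05,  1.24722924e-04]), 'joint_efforts': array([-1.77641636e-03, -5.83275640e+01,  2.93294030e+01,  7.00120702e+00,
        8.86069844e-03, -1.07066978e-04]), 'eef_pos': array([0.26446393, 0.62059621, 0.21353202]), 'ee_rot': array([ 3.14028271e+00, -1.40548394e-04, -4.02876259e-01]), 'force': array([ 0.3091297 , -0.05465621,  0.28420611]), 'moment': array([-0.01680111, -0.02871919,  0.01547949]), 'width': 0.08742312293938112}
```

View pics/scene0.png

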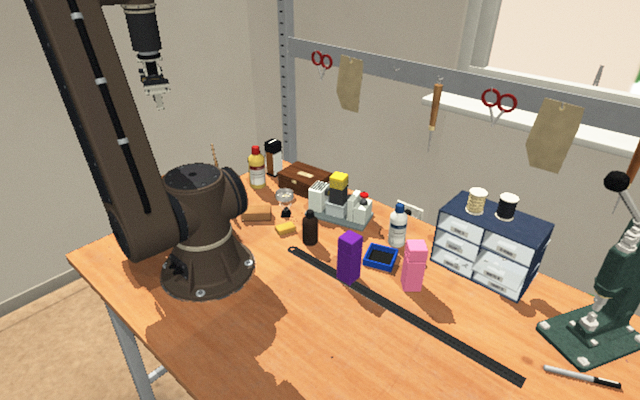

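View pics/top0.png

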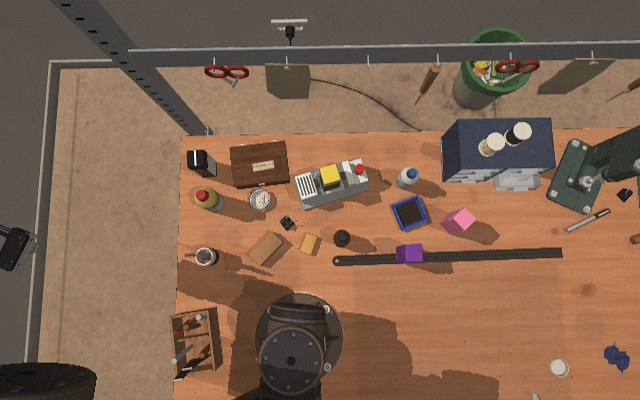

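View pics/wrist0.png

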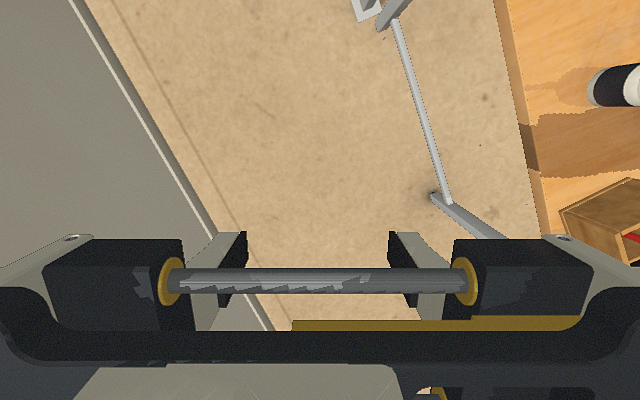

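Top view: the reader is at about (332,183), the yellow-capped block in its sleeve at (330,176), and the blue tray at (410,213). The cell candidates are the black-topped item at (200,161) and the small dark bottle at (342,238). I'll enlarge both.

```bash
python3 - <<'E'
import cv2
a=cv2.imread("pics/top0.png"); b=cv2.imread("pics/scene0.png")
def c(im,x0,y0,x1,y1,k,n): cv2.imwrite("pics/"+n,cv2.resize(im[y0:y1,x0:x1],None,fx=k,fy=k,interpolation=cv2.INTER_CUBIC))
c(a,175,130,305,220,6,"c1.png")
c(a,285,145,445,245,5,"c2.png")
c(b,230,130,430,290,4,"c3.png")
E
```

```text
(no output)
```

View pics/c1.png

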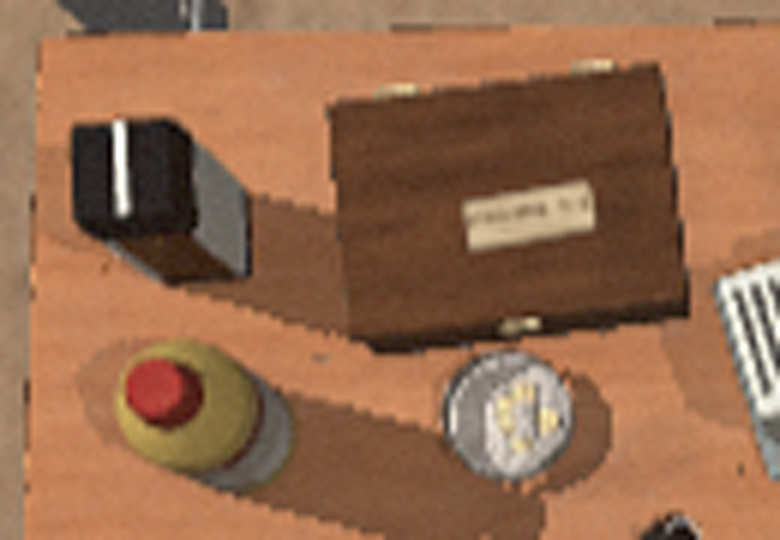

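View pics/c2.png

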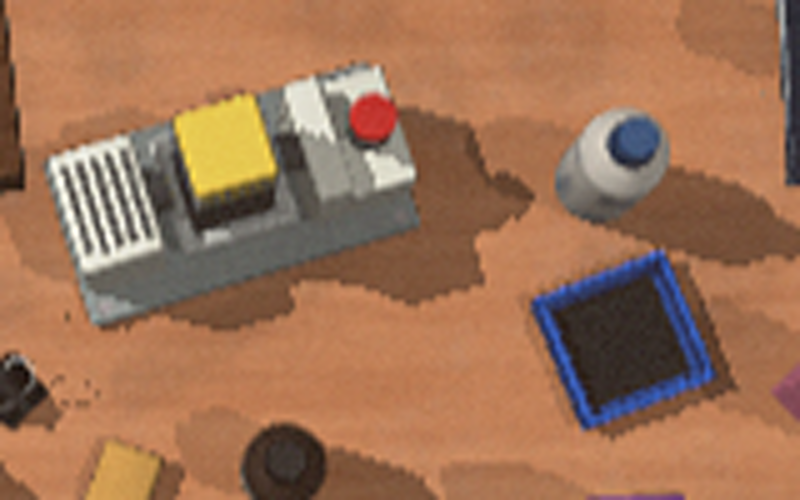

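View pics/c3.png

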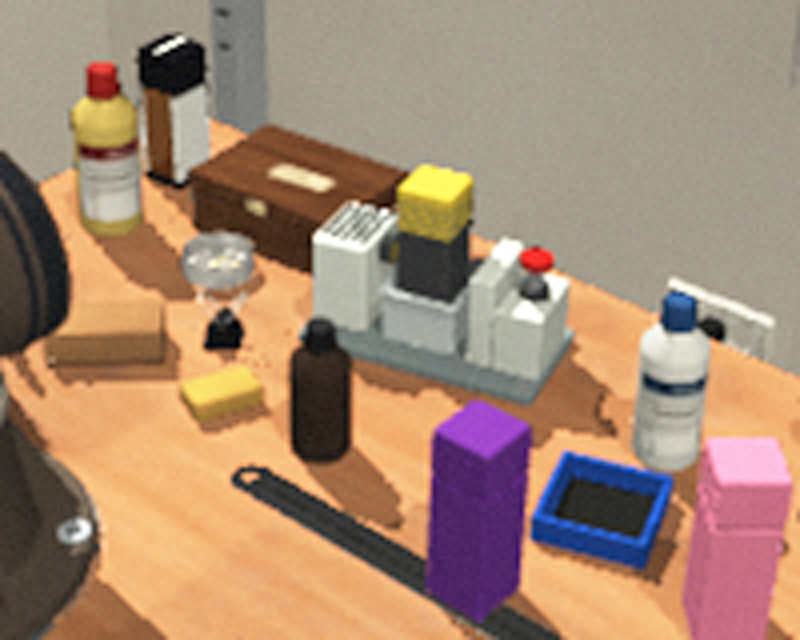

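The item at (197,160) top / (273,150) scene is the cell: it has a black square cap with a white line, one amber and one frosted side. The thing at (342,238) is a round brown bottle. The purple (410,253) and pink (460,220) blocks are the look-alikes to leave alone. The block is the yellow-capped one in the sleeve at (329,174).

```bash
cat > h.py <<'E'
from station import *
import numpy as np, cv2
from scipy.spatial.transform import Rotation as R
def ray(n,uv,st=None):
    i=camera_info(n);K=i["camera_matrix"]
    if n=="wrist":
        T=np.eye(4);T[:3,:3]=R.from_euler('xyz',st['ee_rot']).as_matrix();T[:3,3]=st['eef_pos'];T=T@i["T_tool_cam"]
    else: T=i["world_from_camera"]
    d=T[:3,:3]@np.linalg.solve(K,[uv[0],uv[1],1.]);return T[:3,3],d/np.linalg.norm(d)
def atz(n,uv,z,st=None):
    o,d=ray(n,uv,st);return o+d*(z-o[2])/d[2]
def tri(rays):
    A=np.zeros((3,3));b=np.zeros(3)
    for o,d in rays:
        P=np.eye(3)-np.outer(d,d);A+=P;b+=P@o
    p=np.linalg.solve(A,b);return p,[np.linalg.norm((np.eye(3)-np.outer(d,d))@(p-o)) for o,d in rays]
def ang(a,b): return np.degrees(np.arctan2(b[1]-a[1],b[0]-a[0]))
E
python3 - <<'E'
from h import *
np.set_printoptions(precision=4,suppress=True)
c1=lambda u,v:(u/6+175,v/6+130)
c2=lambda u,v:(u/5+285,v/5+145)
c3=lambda u,v:(u/4+230,v/4+130)
t=lambda uv,z:atz("top",uv,z)
bl=[t(c2(*p),.142) for p in[(175,113),(243,95),(273,178),(195,197)]]
print("block",np.mean(bl,0),[ang(bl[i],bl[(i+1)%4]) for i in range(4)])
print("plunger",t(c2(374,117),.1))
tr=[t(c2(*p),.02) for p in[(532,300),(660,252),(715,373),(588,428)]]
print("tray",np.mean(tr,0),[ang(tr[i],tr[(i+1)%4]) for i in range(4)])
ce=[t(c1(*p),.13) for p in[(75,123),(185,119),(195,222),(82,236)]]
print("cell",np.mean(ce,0),[ang(ce[i],ce[(i+1)%4]) for i in range(4)])
print("line",ang(t(c1(120,122),.13),t(c1(122,215),.13)))
print("cement",t(c1(160,390),.15),"cleaner",t(c2(637,140),.13),"tin",t(c1(510,415),.02))
print("brown",t(c2(287,455),.1),"wood box top",[t(c1(*p),.06) for p in[(330,105),(660,65),(690,290),(345,330)]])
for n,a,b in[("block",c2(222,146),c3(435,185)),("plunger",c2(374,117),c3(536,258)),("cell",c1(134,175),c3(172,47)),("tray",c2(624,338),c3(602,497))]:
    print(n,tri([ray("top",a),ray("scene",b)]))
E
```

```text
block [ 0.4158 -0.0887  0.142 ] [np.float64(-75.97770913865409), np.float64(-161.92017188172503), np.float64(102.76690510844006), np.float64(12.00202509672205)]
plunger [ 0.4387 -0.1695  0.1   ]
tray [ 0.3295 -0.3111  0.02  ] [np.float64(-70.5964097608955), np.float64(-158.602704596982), np.float64(112.00087536226414), np.float64(21.08953071781282)]
cell [0.4642 0.2462 0.13  ] [np.float64(-88.99218454104599), np.float64(-173.4077212982684), np.float64(96.12550816380235), np.float64(5.038264869419433)]
line -177.34198783675598
cement [0.3678 0.2272 0.15  ] cleaner [ 0.4171 -0.2999  0.13  ] tin [0.3755 0.1034 0.02  ]
brown [ 0.2631 -0.1193  0.1   ] wood box top [array([0.5137, 0.1795, 0.06  ]), array([0.5295, 0.0292, 0.06  ]), array([0.4244, 0.0163, 0.06  ]), array([0.4092, 0.1714, 0.06  ])]
block (array([ 0.4174, -0.0899,  0.1373]), [np.float64(0.0011582525127073753), np.float64(0.00115825251270757)])
plunger (array([ 0.4397, -0.1701,  0.0972]), [np.float64(0.0004322033227724765), np.float64(0.00043220332277234383)])
cell (array([0.4646, 0.2457, 0.1303]), [np.float64(0.0007144685733898031), np.float64(0.0007144685733897828)])
tray (array([ 0.3302, -0.3122,  0.0178]), [np.float64(0.0007041555995007046), np.float64(0.0007041555995007296)])
```

>>> move_arm:
  rows:
    - {"delta_pos":[1.4,-4,0.8],"delta_rot":[0,0,-3],"hand":8.7}
    - {"delta_pos":[1.4,-4,0.8],"delta_rot":[0,0,-3],"hand":8.7}
    - {"delta_pos":[1.4,-4,0.8],"delta_rot":[0,0,-3],"hand":8.7}
    - {"delta_pos":[1.4,-4,0.8],"delta_rot":[0,0,-3],"hand":8.7}
    - {"delta_pos":[1.4,-4,0.8],"delta_rot":[0,0,-3],"hand":8.7}
    - {"delta_pos":[1.4,-4,0.8],"delta_rot":[0,0,-3],"hand":8.7}
    - {"delta_pos":[1.4,-4,0.8],"delta_rot":[0,0,-3],"hand":8.7}
    - {"delta_pos":[1.4,-4,0.8],"delta_rot":[0,0,-3],"hand":8.7}
    - {"delta_pos":[1.4,-4,0.8],"delta_rot":[0,0,-3],"hand":8.7}
    - {"delta_pos":[1.4,-4,0.8],"delta_rot":[0,0,-3],"hand":8.7}

```text
t: 1.15
eef_pos: [0.4046, 0.2192, 0.2947]
ee_rot: [-3.141, 0.0, -0.928]
force: [1.3, -0.8, -0.3]
width: 0.0867
```

>>> move_arm:
  rows:
    - {"delta_pos":[0,-4,0],"delta_rot":[0,0,-2.7],"hand":8.7}
    - {"delta_pos":[0,-4,0],"delta_rot":[0,0,-2.7],"hand":8.7}
    - {"delta_pos":[0,-4,0],"delta_rot":[0,0,-2.7],"hand":8.7}
    - {"delta_pos":[0,-4,0],"delta_rot":[0,0,-2.7],"hand":8.7}
    - {"delta_pos":[0,-4,0],"delta_rot":[0,0,-2.7],"hand":8.7}
    - {"delta_pos":[0,-4,0],"delta_rot":[0,0,-2.7],"hand":8.7}
    - {"delta_pos":[0,-4,0],"delta_rot":[0,0,-2.7],"hand":8.7}
    - {"delta_pos":[0,-4,0],"delta_rot":[0,0,-2.7],"hand":8.7}
    - {"delta_pos":[0,0,0],"delta_rot":[0,0,0],"hand":8.7}
    - {"delta_pos":[0,0,0],"delta_rot":[0,0,0],"hand":8.7}

```text
t: 2.15
eef_pos: [0.4042, -0.0999, 0.2941]
ee_rot: [3.141, 0.0, -1.306]
force: [1.3, 0.5, -0.2]
width: 0.0872
```

```bash
cat > snap.py <<'E'
from h import *
import sys,json
n=sys.argv[1];s=get_state();f=grab_frame("wrist");cv2.imwrite(f"pics/{n}.png",f)
json.dump({k:np.array(s[k]).tolist() for k in('eef_pos','ee_rot')},open(f"pics/{n}.json","w"))
print(s['t'],np.round(s['eef_pos'],4),np.round(np.degrees(s['ee_rot']),2),np.round(s['force'],2),s['width'])
E
python3 snap.py w1
```

```text
2.15 [ 0.4042 -0.0999  0.2941] [ 1.7998e+02  1.0000e-02 -7.4840e+01] [ 1.28  0.48 -0.24] 0.0871671949453071
```

View pics/w1.png

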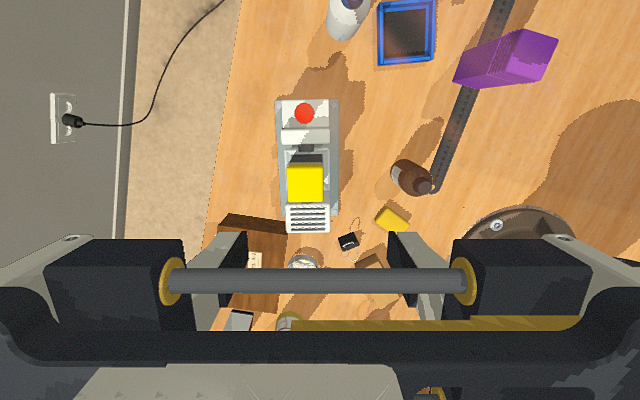

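The reader stands nearly square in the wrist view: plunger (304,113), block top (305,183), tray (405,31). I'll enlarge it.

```bash
python3 - <<'E'
import cv2
a=cv2.imread("pics/w1.png")
def c(im,x0,y0,x1,y1,k,n): cv2.imwrite("pics/"+n,cv2.resize(im[y0:y1,x0:x1],None,fx=k,fy=k,interpolation=cv2.INTER_CUBIC))
c(a,260,90,360,240,4,"c4.png")
c(a,320,0,450,75,6,"c5.png")
E
```

```text
(no output)
```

View pics/c4.png

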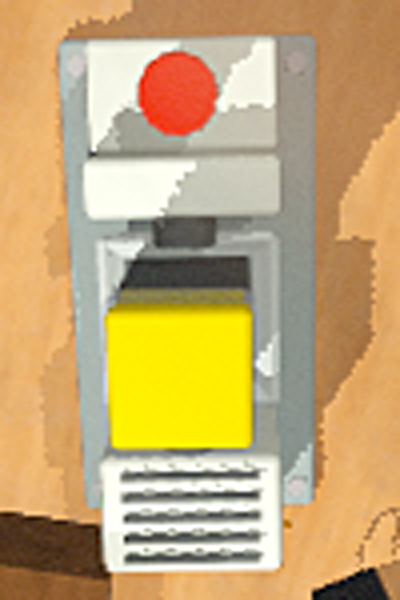

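View pics/c5.png

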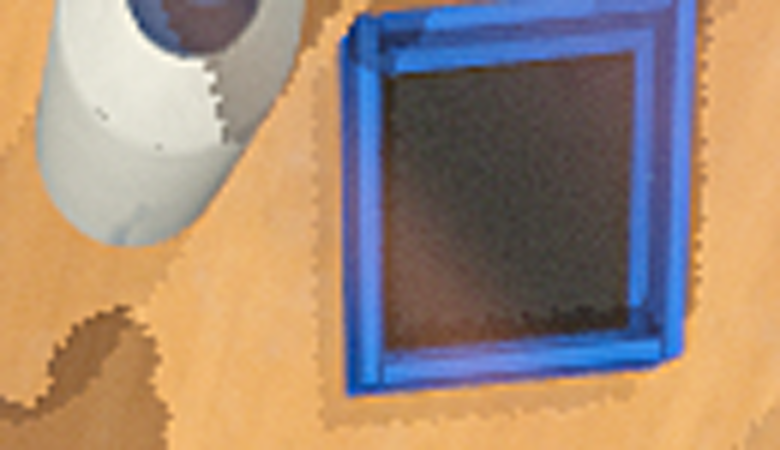

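```bash
python3 - <<'E'
from h import *
import json
np.set_printoptions(precision=4,suppress=True)
s=json.load(open("pics/w1.json"))
c4=lambda u,v:(u/4+260-.4,v/4+90-.4)
c5=lambda u,v:(u/6+320-.4,v/6-.4)
w=lambda uv,z:atz("wrist",uv,z,s)
bl=[w(c4(*p),.142) for p in[(107,308),(249,304),(252,447),(109,449)]]
print("block",np.mean(bl,0),[ang(bl[i],bl[(i+1)%4]) for i in range(4)],[np.linalg.norm(bl[i]-bl[(i+1)%4]) for i in range(4)])
p=w(c4(178,93),.1);print("plunger",p, ang(np.mean(bl,0),p), np.linalg.norm(np.mean(bl,0)[:2]-p[:2]))
print("sensor edges",ang(w(c4(85,160),.09),w(c4(280,155),.09)),ang(w(c4(85,217),.09),w(c4(280,213),.09)))
print("base left/right edge",ang(w(c4(315,500),.012),w(c4(315,40),.012)),ang(w(c4(90,505),.012),w(c4(60,40),.012)))
tr=[w(c5(*p),.005) for p in[(385,72),(635,50),(630,325),(385,350)]]
print("tray",np.mean(tr,0),[ang(tr[i],tr[(i+1)%4]) for i in range(4)],[np.linalg.norm(tr[i]-tr[(i+1)%4]) for i in range(4)])
c2=lambda u,v:(u/5+285-.4,v/5+145-.4); c3=lambda u,v:(u/4+230-.4,v/4+130-.4)
for n,a,b,c in[("block",c2(222,146),c3(435,185),c4(179,377)),("plunger",c2(374,117),c3(536,258),c4(178,93))]:
    print(n,tri([ray("top",a),ray("scene",b),ray("wrist",c,s)]), tri([ray("scene",b),ray("wrist",c,s)])[0])
E
```

```text
block [ 0.4176 -0.0923  0.142 ] [np.float64(-163.22513699112383), np.float64(106.61372440992146), np.float64(15.977028424997238), np.float64(-75.94076700986327)] [np.float64(0.04166708020425907), np.float64(0.04415993791652145), np.float64(0.04361290354163321), np.float64(0.04360144515227467)]
plunger [ 0.4399 -0.1705  0.1   ] -74.08270877350718 0.0812908061401078
sensor edges -163.42157370535656 -163.69296165756083
base left/right edge -73.56457846974214 -73.55078391345513
tray [ 0.3299 -0.3145  0.005 ] [np.float64(-160.439969180993), np.float64(110.5401426321642), np.float64(20.482944577150125), np.float64(-70.79447023794816)] [np.float64(0.05931522633636834), np.float64(0.059347063969328574), np.float64(0.060711448561770257), np.float64(0.06031742626106693)]
block (array([ 0.4177, -0.0897,  0.1379]), [np.float64(0.0015988866450298064), np.float64(0.0006338250793432894), np.float64(0.001894783095652175)]) [ 0.4173 -0.0911  0.139 ]
plunger (array([ 0.44  , -0.1694,  0.0982]), [np.float64(0.0007359786663376445), np.float64(0.00041716808906057845), np.float64(0.0010473583278661925)]) [ 0.4396 -0.1699  0.0986]
```

>>> move_arm:
  rows:
    - {"delta_pos":[0.3,0.2,-2],"delta_rot":[0,0,0.5],"hand":8.7}
    - {"delta_pos":[0.3,0.2,-2],"delta_rot":[0,0,0.6],"hand":8.7}
    - {"delta_pos":[0.3,0.2,-2],"delta_rot":[0,0,0],"hand":8.7}
    - {"delta_pos":[0.3,0.2,-2],"delta_rot":[0,0,0],"hand":8.7}
    - {"delta_pos":[0.1,0.1,-2],"delta_rot":[0,0,0],"hand":8.7}
    - {"delta_pos":[0,0,-2],"delta_rot":[0,0,0],"hand":8.7}
    - {"delta_pos":[0,0,0],"delta_rot":[0,0,0],"hand":8.7}
    - {"delta_pos":[0,0,0],"delta_rot":[0,0,0],"hand":8.7}
    - {"delta_pos":[0,0,0],"delta_rot":[0,0,0],"hand":8.7}
    - {"delta_pos":[0,0,0],"delta_rot":[0,0,0],"hand":8.7}

```text
t: 3.2
eef_pos: [0.4183, -0.0897, 0.1753]
ee_rot: [-3.14, -0.0, -1.284]
force: [0.5, 0.4, -1.1]
width: 0.0868
```

```bash
python3 snap.py w2; python3 -c "
import cv2;a=cv2.imread('pics/w2.png');cv2.imwrite('pics/c6.png',cv2.resize(a[60:310,160:480],None,fx=2.4,fy=2.4,interpolation=2))"
```

```text
3.2 [ 0.4183 -0.0897  0.1753] [-1.7989e+02 -1.0000e-02 -7.3540e+01] [ 0.52  0.38 -1.14] 0.08678399389262569
```

View pics/c6.png

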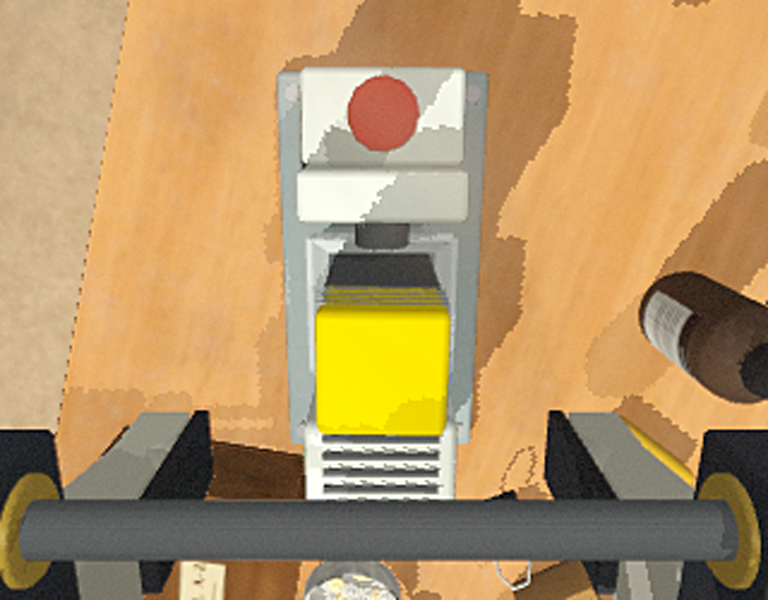

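```bash
python3 - <<'E'
from h import *
import json
np.set_printoptions(precision=4,suppress=True)
s=json.load(open("pics/w2.json"));s1=json.load(open("pics/w1.json"))
c=lambda u,v:(u/2.4+160-.3,v/2.4+60-.3)
w=lambda uv,z:atz("wrist",uv,z,s)
bl=[w(c(*p),.142) for p in[(315,310),(448,308),(448,433),(315,436)]]
print("block",np.mean(bl,0),[ang(bl[i],bl[(i+1)%4]) for i in range(4)],[np.linalg.norm(bl[i]-bl[(i+1)%4]) for i in range(4)])
p=w(c(384,114),.1);print("plunger",p, ang(np.mean(bl,0),p), np.linalg.norm(np.mean(bl,0)[:2]-p[:2]))
print("base",ang(w(c(472,440),.012),w(c(487,72),.012)),ang(w(c(292,440),.012),w(c(278,72),.012)))
c4=lambda u,v:(u/4+260-.4,v/4+90-.4)
print(tri([ray("wrist",c(384,114),s),ray("wrist",c4(178,93),s1)]))
print(tri([ray("wrist",c(381.5,372),s),ray("wrist",c4(179,377),s1)]))
E
```

```text
block [ 0.4177 -0.0923  0.142 ] [np.float64(-162.63711447150612), np.float64(108.2191163756755), np.float64(17.907327508457318), np.float64(-75.16180771913668)] [np.float64(0.04213929376989716), np.float64(0.04359806545120209), np.float64(0.04473370701921714), np.float64(0.04406103295207193)]
plunger [ 0.4397 -0.1703  0.1   ] -74.19843855027774 0.08106702894854678
base -73.28364784708421 -73.77408901515265
(array([ 0.4398, -0.1704,  0.1007]), [np.float64(0.00012011292915149045), np.float64(0.00012011292915150785)])
(array([ 0.4177, -0.0925,  0.1411]), [np.float64(4.3645115223184794e-05), np.float64(4.364511522329972e-05)])
```

>>> move_arm:
  rows:
    - {"delta_pos":[0,-0.15,-1],"delta_rot":[0,0,0],"hand":8.7}
    - {"delta_pos":[0,-0.1,-1],"delta_rot":[0,0,0],"hand":8.7}
    - {"delta_pos":[0,0,-1],"delta_rot":[0,0,0],"hand":8.7}
    - {"delta_pos":[0,0,-1],"delta_rot":[0,0,0],"hand":8.7}
    - {"delta_pos":[0,0,-1],"delta_rot":[0,0,0],"hand":8.7}
    - {"delta_pos":[0,0,0],"delta_rot":[0,0,0],"hand":8.7}
    - {"delta_pos":[0,0,0],"delta_rot":[0,0,0],"hand":5}
    - {"delta_pos":[0,0,0],"delta_rot":[0,0,0],"hand":4}
    - {"delta_pos":[0,0,0],"delta_rot":[0,0,0],"hand":4}
    - {"delta_pos":[0,0,0],"delta_rot":[0,0,0],"hand":4}
  force: 20

```text
t: 4.25
eef_pos: [0.4178, -0.0925, 0.1246]
ee_rot: [-3.141, -0.0, -1.284]
force: [0.3, 0.5, -0.7]
width: 0.0602
```

>>> move_arm:
  rows:
    - {"delta_pos":[0,0,0],"delta_rot":[0,0,0],"hand":4}
    - {"delta_pos":[0,0,0],"delta_rot":[0,0,0],"hand":4}
    - {"delta_pos":[0,0,0.3],"delta_rot":[0,0,0],"hand":4}
    - {"delta_pos":[0,0,0.7],"delta_rot":[0,0,0],"hand":4}
    - {"delta_pos":[0,0,1],"delta_rot":[0,0,0],"hand":4}
    - {"delta_pos":[0,0,1],"delta_rot":[0,0,0],"hand":4}
    - {"delta_pos":[0,0,2],"delta_rot":[0,0,0],"hand":4}
    - {"delta_pos":[0,0,2],"delta_rot":[0,0,0],"hand":4}
    - {"delta_pos":[0,0,2],"delta_rot":[0,0,0],"hand":4}
    - {"delta_pos":[0,0,2],"delta_rot":[0,0,0],"hand":4}

```text
t: 5.25
eef_pos: [0.4175, -0.0926, 0.236]
ee_rot: [-3.141, -0.0, -1.284]
force: [0.2, -0.0, -1.9]
width: 0.0436
```

>>> move_arm:
  rows:
    - {"delta_pos":[0,0,2],"delta_rot":[0,0,0],"hand":4}
    - {"delta_pos":[-0.8,-2,0],"delta_rot":[0,0,0.5],"hand":4}
    - {"delta_pos":[-1,-2.5,0],"delta_rot":[0,0,0.5],"hand":4}
    - {"delta_pos":[-1.2,-3,0],"delta_rot":[0,0,0.5],"hand":4}
    - {"delta_pos":[-1.2,-3,0],"delta_rot":[0,0,0.5],"hand":4}
    - {"delta_pos":[-1.2,-3,0],"delta_rot":[0,0,0.5],"hand":4}
    - {"delta_pos":[-1.2,-3,0],"delta_rot":[0,0,0.5],"hand":4}
    - {"delta_pos":[-1.1,-2.8,0],"delta_rot":[0,0,0.5],"hand":4}
    - {"delta_pos":[-0.8,-2,0],"delta_rot":[0,0,0.5],"hand":4}
    - {"delta_pos":[-0.25,-0.8,0],"delta_rot":[0,0,0],"hand":4}

```text
t: 6.25
eef_pos: [0.3293, -0.3149, 0.255]
ee_rot: [-3.141, -0.0, -1.216]
force: [-0.0, -0.1, -0.3]
width: 0.0435
```

>>> move_arm:
  rows:
    - {"delta_pos":[0,0,-2],"delta_rot":[0,0,0],"hand":4}
    - {"delta_pos":[0,0,-2],"delta_rot":[0,0,0],"hand":4}
    - {"delta_pos":[0,0,-2],"delta_rot":[0,0,0],"hand":4}
    - {"delta_pos":[0,0,-2],"delta_rot":[0,0,0],"hand":4}
    - {"delta_pos":[0,0,-2],"delta_rot":[0,0,0],"hand":4}
    - {"delta_pos":[0,0,-1],"delta_rot":[0,0,0],"hand":4}
    - {"delta_pos":[0,0,-0.5],"delta_rot":[0,0,0],"hand":4}
    - {"delta_pos":[0,0,0],"delta_rot":[0,0,0],"hand":4}
    - {"delta_pos":[0,0,0],"delta_rot":[0,0,0],"hand":4}
    - {"delta_pos":[0,0,0],"delta_rot":[0,0,0],"hand":4}

```text
t: 7.25
eef_pos: [0.3307, -0.3138, 0.1401]
ee_rot: [-3.14, -0.001, -1.214]
force: [0.7, 0.8, -1.4]
width: 0.0435
```

```bash
python3 - <<'E'
from h import *
f=grab_frame("scene");g=grab_frame("top")
cv2.imwrite("pics/s1.png",np.hstack([cv2.resize(f[200:300,340:440],None,fx=4,fy=4,interpolation=2),cv2.resize(g[140:240,350:450],None,fx=4,fy=4,interpolation=2)]))
s=get_state();print(s['t'],s['eef_pos'],s['force'])
E
```

```text
7.35 [ 0.3304736  -0.31371196  0.13988549] [ 0.17585121 -0.1252911  -2.07364247]
```

View pics/s1.png

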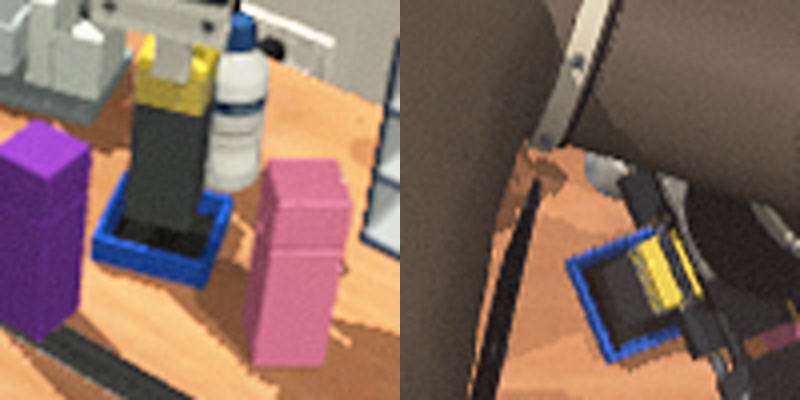

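The block hangs over the tray, inside its walls (scene crop: foot about (170,215), tray (165,225)). I'll lower it slowly.

>>> move_arm:
  rows:
    - {"delta_pos":[0,0,-0.8],"delta_rot":[0,0,0],"hand":4}
    - {"delta_pos":[0,0,-0.6],"delta_rot":[0,0,0],"hand":4}
    - {"delta_pos":[0,0,-0.4],"delta_rot":[0,0,0],"hand":4}
    - {"delta_pos":[0,0,-0.2],"delta_rot":[0,0,0],"hand":4}
    - {"delta_pos":[0,0,-0.1],"delta_rot":[0,0,0],"hand":4}
    - {"delta_pos":[0,0,-0.1],"delta_rot":[0,0,0],"hand":4}
    - {"delta_pos":[0,0,0],"delta_rot":[0,0,0],"hand":4}
    - {"delta_pos":[0,0,0],"delta_rot":[0,0,0],"hand":4}
    - {"delta_pos":[0,0,0],"delta_rot":[0,0,0],"hand":4}
    - {"delta_pos":[0,0,0],"delta_rot":[0,0,0],"hand":4}

```text
t: 8.35
eef_pos: [0.3303, -0.3136, 0.1174]
ee_rot: [-3.141, -0.0, -1.214]
force: [0.6, -0.7, -0.4]
width: 0.0432
```

>>> move_arm:
  rows:
    - {"delta_pos":[0,0,-0.05],"delta_rot":[0,0,0],"hand":4}
    - {"delta_pos":[0,0,-0.05],"delta_rot":[0,0,0],"hand":4}
    - {"delta_pos":[0,0,0],"delta_rot":[0,0,0],"hand":4}
    - {"delta_pos":[0,0,0],"delta_rot":[0,0,0],"hand":4.6}
    - {"delta_pos":[0,0,0],"delta_rot":[0,0,0],"hand":5.0}
    - {"delta_pos":[0,0,0],"delta_rot":[0,0,0],"hand":6}
    - {"delta_pos":[0,0,0],"delta_rot":[0,0,0],"hand":6}
    - {"delta_pos":[0,0,0],"delta_rot":[0,0,0],"hand":6}
    - {"delta_pos":[0,0,0],"delta_rot":[0,0,0],"hand":6}
    - {"delta_pos":[0,0,0],"delta_rot":[0,0,0],"hand":6}

```text
t: 9.35
eef_pos: [0.3301, -0.3135, 0.1162]
ee_rot: [3.142, 0.0, -1.214]
force: [1.0, -0.2, -0.1]
width: 0.0598
```

>>> move_arm:
  rows:
    - {"delta_pos":[0,0,0.5],"delta_rot":[0,0,0],"hand":6}
    - {"delta_pos":[0,0,1],"delta_rot":[0,0,0],"hand":6}
    - {"delta_pos":[0,0,1.5],"delta_rot":[0,0,0],"hand":6}
    - {"delta_pos":[0,0,2],"delta_rot":[0,0,0],"hand":6}
    - {"delta_pos":[0,0,2.5],"delta_rot":[0,0,0],"hand":6}
    - {"delta_pos":[0,0,3],"delta_rot":[0,0,0],"hand":6}
    - {"delta_pos":[0,0,3],"delta_rot":[0,0,0],"hand":6}
    - {"delta_pos":[0,2,3],"delta_rot":[0,0,0],"hand":8.7}
    - {"delta_pos":[0.5,3,1.5],"delta_rot":[0,0,0],"hand":8.7}
    - {"delta_pos":[1,4,0],"delta_rot":[0,0,0],"hand":8.7}

```text
t: 10.35
eef_pos: [0.3458, -0.2238, 0.2997]
ee_rot: [-3.137, -0.003, -1.217]
force: [1.9, -0.2, 0.1]
width: 0.0786
```

```bash
python3 - <<'E'
from h import *
s=get_state();w=grab_frame("wrist");f=grab_frame("scene")
cv2.imwrite("pics/s2.png",np.hstack([cv2.resize(f[180:300,330:450],(480,480),interpolation=2),cv2.resize(w[0:240,240:480],(480,480)[::1])])[:,:800] if 0 else np.hstack([cv2.resize(f[200:300,340:440],(400,400),interpolation=2),cv2.resize(w[0:200,240:440],(400,400),interpolation=2)]))
print(s['t'],s['eef_pos'],s['ee_rot'])
E
```

```text
10.35 [ 0.34582165 -0.22376105  0.29967684] [-3.13746703 -0.00316587 -1.21670144]
```

View pics/s2.png

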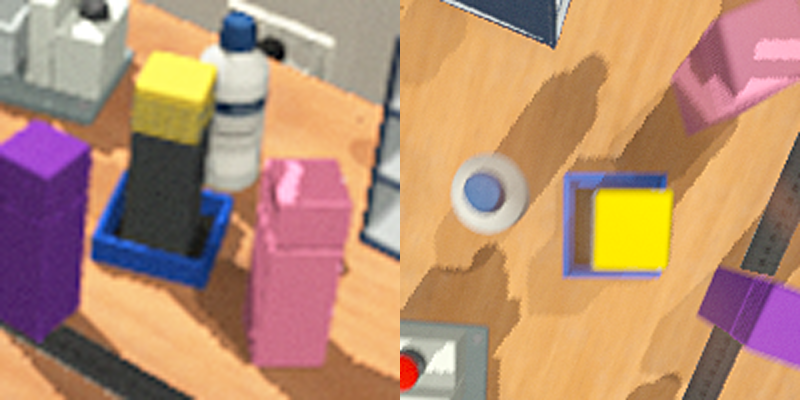

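The block stands upright in the tray (wrist crop: cap (632,230), tray (615,225)). Next is the cell.

```bash
python3 - <<'E'
from h import *
s=dict(eef_pos=[0.34582165,-0.22376105,0.29967684],ee_rot=[-3.13746703,-0.00316587,-1.21670144])
print(atz("wrist",(240+232/2-.2,115),.135,s))
c=[atz("wrist",(240+u/2,v/2),.02,s) for u,v in[(165,173),(266,173),(268,277),(163,277)]];print(np.mean(c,0))
E
```

```text
[ 0.33054961 -0.31030608  0.135     ]
[ 0.3287719  -0.31196122  0.02      ]
```

>>> move_arm:
  rows:
    - {"delta_pos":[0.8,2.6,0],"delta_rot":[0,0,-6],"hand":8.7}
    - {"delta_pos":[0.8,2.6,0],"delta_rot":[0,0,-6],"hand":8.7}
    - {"delta_pos":[0.8,2.6,0],"delta_rot":[0,0,-6],"hand":8.7}
    - {"delta_pos":[0.8,2.6,0],"delta_rot":[0,0,-6],"hand":8.7}
    - {"delta_pos":[0.8,2.6,0],"delta_rot":[0,0,-6],"hand":8.7}
    - {"delta_pos":[0.8,2.6,0],"delta_rot":[0,0,-6],"hand":8.7}
    - {"delta_pos":[0.8,2.6,0],"delta_rot":[0,0,-6],"hand":8.7}
    - {"delta_pos":[0.8,2.6,0],"delta_rot":[0,0,-6],"hand":8.7}
    - {"delta_pos":[0.5,2.6,0],"delta_rot":[0,0,-6],"hand":8.7}
    - {"delta_pos":[0.5,2.6,0],"delta_rot":[0,0,-6],"hand":8.7}

```text
t: 11.45
eef_pos: [0.4192, 0.0371, 0.297]
ee_rot: [-3.141, 0.0, -2.266]
force: [0.5, -0.5, -0.3]
width: 0.087
```

>>> move_arm:
  rows:
    - {"delta_pos":[0.5,2.6,0],"delta_rot":[0,0,-6],"hand":8.7}
    - {"delta_pos":[0.5,2.6,0],"delta_rot":[0,0,-6],"hand":8.7}
    - {"delta_pos":[0.5,2.6,0],"delta_rot":[0,0,-6],"hand":8.7}
    - {"delta_pos":[0.5,2.6,0],"delta_rot":[0,0,-6],"hand":8.7}
    - {"delta_pos":[0.5,2.6,0],"delta_rot":[0,0,-6],"hand":8.7}
    - {"delta_pos":[0.5,2.6,0],"delta_rot":[0,0,-6],"hand":8.7}
    - {"delta_pos":[0,2.6,0],"delta_rot":[0,0,-6],"hand":8.7}
    - {"delta_pos":[0,2.6,0],"delta_rot":[0,0,-6],"hand":8.7}
    - {"delta_pos":[0,0,0],"delta_rot":[0,0,0],"hand":8.7}
    - {"delta_pos":[0,0,0],"delta_rot":[0,0,0],"hand":8.7}

```text
t: 12.45
eef_pos: [0.4492, 0.2445, 0.2964]
ee_rot: [-3.141, -0.0, -3.098]
force: [-0.1, -1.0, -0.0]
width: 0.0868
```

```bash
python3 snap.py w3; python3 -c "
import cv2;a=cv2.imread('pics/w3.png');cv2.imwrite('pics/c7.png',cv2.resize(a[60:310,160:480],None,fx=2.4,fy=2.4,interpolation=2))"
```

```text
12.45 [0.4492 0.2445 0.2964] [-1.7998e+02 -1.0000e-02 -1.7747e+02] [-0.14 -0.96 -0.03] 0.08677249075146885
```

View pics/c7.png

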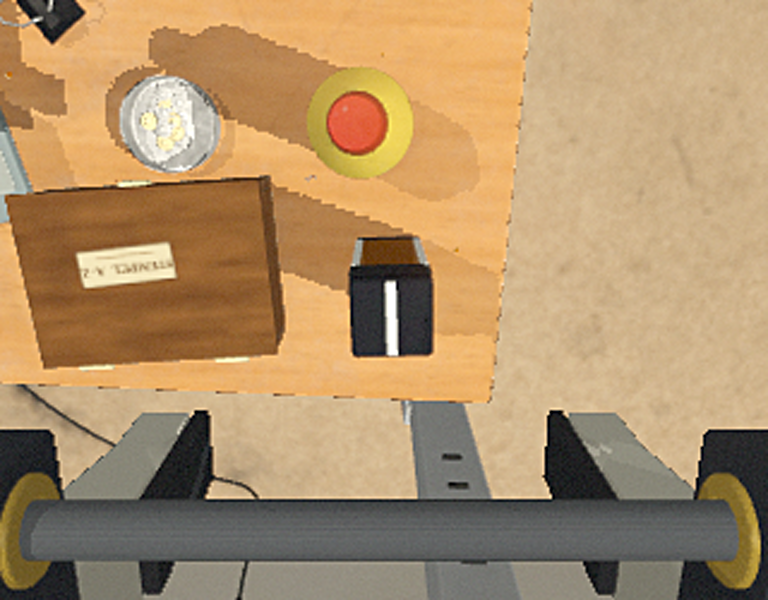

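The wrist view shows the cell's cap at crop (392,318), its white line vertical, so the gripper is already aligned. The red-capped bottle is at (360,122) and the wooden box's right edge at x≈280.

```bash
python3 - <<'E'
from h import *
import json
np.set_printoptions(precision=4,suppress=True)
s=json.load(open("pics/w3.json"))
c=lambda u,v:(u/2.4+160-.3,v/2.4+60-.3)
w=lambda uv,z:atz("wrist",uv,z,s)
bl=[w(c(*p),.13) for p in[(350,280),(434,280),(432,355),(352,357)]]
print("cell",np.mean(bl,0),[ang(bl[i],bl[(i+1)%4]) for i in range(4)],[np.linalg.norm(bl[i]-bl[(i+1)%4]) for i in range(4)])
print("line",w(c(391,318),.13),ang(w(c(391,281),.13),w(c(391,355),.13)))
c1=lambda u,v:(u/6+175-.4,v/6+130-.4)
c3=lambda u,v:(u/4+230-.4,v/4+130-.4)
print("cell3",tri([ray("wrist",c(391,318),s),ray("top",c1(134,175)),ray("scene",c3(172,47))]))
print("boxlabel",tri([ray("wrist",c(126,265),s),ray("top",c1(530,212)),ray("scene",c3(302,178))]))
print("cement",w(c(357,122),.15))
E
```

```text
cell [0.4678 0.2515 0.13  ] [np.float64(92.53425605418204), np.float64(2.4417141993234344), np.float64(-85.93603976508531), np.float64(-176.753205553124)] [np.float64(0.043360725670626106), np.float64(0.041066590452017195), np.float64(0.04278470401547935), np.float64(0.04221194739649599)]
line [0.4674 0.2509 0.13  ] 2.8381421338108495
cell3 (array([0.4667, 0.2494, 0.1295]), [np.float64(0.0017974616045215476), np.float64(0.002112597483603299), np.float64(0.0005939738384604257)])
boxlabel (array([0.4616, 0.0886, 0.0616]), [np.float64(0.000983984828074872), np.float64(0.0012176855598534716), np.float64(0.00039441987247883177)])
cement [0.3698 0.2303 0.15  ]
```

>>> move_arm:
  rows:
    - {"delta_pos":[0.4,0.1,-2],"delta_rot":[0,0,0],"hand":8.7}
    - {"delta_pos":[0.4,0.1,-2],"delta_rot":[0,0,0],"hand":8.7}
    - {"delta_pos":[0.4,0.1,-2],"delta_rot":[0,0,0],"hand":8.7}
    - {"delta_pos":[0.4,0.1,-2],"delta_rot":[0,0,0],"hand":8.7}
    - {"delta_pos":[0.2,0.1,-2],"delta_rot":[0,0,0],"hand":8.7}
    - {"delta_pos":[0,0.1,-2],"delta_rot":[0,0,0],"hand":8.7}
    - {"delta_pos":[0,0,-0.6],"delta_rot":[0,0,0],"hand":8.7}
    - {"delta_pos":[0,0,0],"delta_rot":[0,0,0],"hand":8.7}
    - {"delta_pos":[0,0,0],"delta_rot":[0,0,0],"hand":8.7}
    - {"delta_pos":[0,0,0],"delta_rot":[0,0,0],"hand":8.7}

```text
t: 13.5
eef_pos: [0.4677, 0.2507, 0.1715]
ee_rot: [3.14, 0.002, -3.099]
force: [0.5, 1.2, 0.7]
width: 0.087
```

```bash
python3 snap.py w4; python3 -c "
import cv2;a=cv2.imread('pics/w4.png');cv2.imwrite('pics/c8.png',cv2.resize(a[60:310,160:480],None,fx=2.4,fy=2.4,interpolation=2))"
```

```text
13.5 [0.4677 0.2507 0.1715] [ 1.7993e+02  9.0000e-02 -1.7757e+02] [0.45 1.18 0.74] 0.08695459164445404
```

View pics/c8.png

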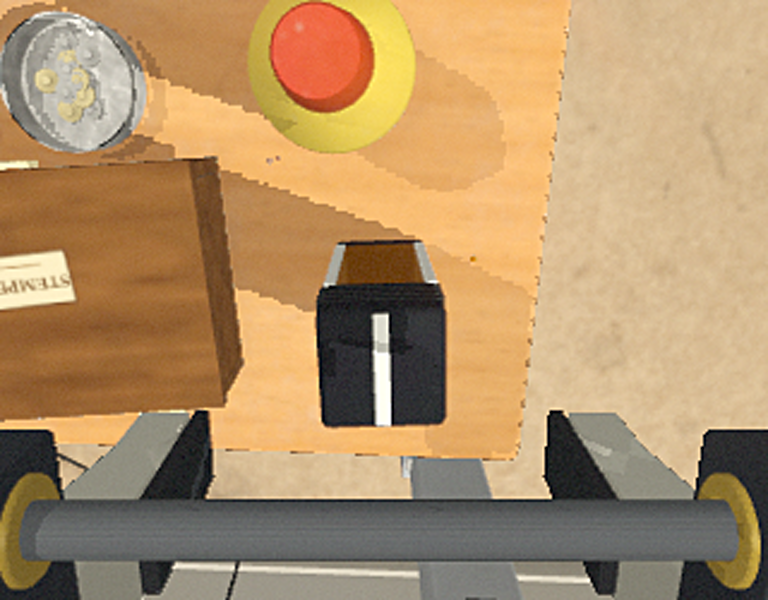

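```bash
python3 - <<'E'
from h import *
import json
np.set_printoptions(precision=4,suppress=True)
s=json.load(open("pics/w4.json"))
c=lambda u,v:(u/2.4+160-.3,v/2.4+60-.3)
w=lambda uv,z:atz("wrist",uv,z,s)
bl=[w(c(*p),.13) for p in[(318,306),(446,306),(445,425),(322,425)]]
print("cell",np.mean(bl,0),[ang(bl[i],bl[(i+1)%4]) for i in range(4)],[np.linalg.norm(bl[i]-bl[(i+1)%4]) for i in range(4)])
print("line",w(c(381,369),.13),ang(w(c(380,313),.13),w(c(383,424),.13)))
E
```

```text
cell [0.4667 0.2514 0.13  ] [np.float64(92.41354127933016), np.float64(3.6861251122623475), np.float64(-87.59000150540076), np.float64(-177.27001701051415)] [np.float64(0.0421165760455275), np.float64(0.04300098408821917), np.float64(0.042834161426803234), np.float64(0.04298838498979927)]
line [0.4674 0.2509 0.13  ] 3.9482959216063342
```

>>> move_arm:
  rows:
    - {"delta_pos":[-0.07,0,-1],"delta_rot":[0,0,0],"hand":8.7}
    - {"delta_pos":[0,0,-1.2],"delta_rot":[0,0,0],"hand":8.7}
    - {"delta_pos":[0,0,-1.2],"delta_rot":[0,0,0],"hand":8.7}
    - {"delta_pos":[0,0,-1.2],"delta_rot":[0,0,0],"hand":8.7}
    - {"delta_pos":[0,0,-0.8],"delta_rot":[0,0,0],"hand":8.7}
    - {"delta_pos":[0,0,0],"delta_rot":[0,0,0],"hand":8.7}
    - {"delta_pos":[0,0,0],"delta_rot":[0,0,0],"hand":6}
    - {"delta_pos":[0,0,0],"delta_rot":[0,0,0],"hand":5}
    - {"delta_pos":[0,0,0],"delta_rot":[0,0,0],"hand":4.5}
    - {"delta_pos":[0,0,0],"delta_rot":[0,0,0],"hand":4}
  force: 20

```text
t: 14.55
eef_pos: [0.4666, 0.2506, 0.1167]
ee_rot: [3.141, 0.001, -3.099]
force: [0.3, 0.6, -0.5]
width: 0.06
```

>>> move_arm:
  rows:
    - {"delta_pos":[0,0,0],"delta_rot":[0,0,0],"hand":4}
    - {"delta_pos":[0,0,0],"delta_rot":[0,0,0],"hand":4}
    - {"delta_pos":[0,0,0],"delta_rot":[0,0,0],"hand":4}
    - {"delta_pos":[0,0,0],"delta_rot":[0,0,0],"hand":4}
    - {"delta_pos":[0,0,0.5],"delta_rot":[0,0,0],"hand":4}
    - {"delta_pos":[0,0,1],"delta_rot":[0,0,0],"hand":4}
    - {"delta_pos":[0,0,2],"delta_rot":[0,0,0],"hand":4}
    - {"delta_pos":[0,0,2],"delta_rot":[0,0,0],"hand":4}
    - {"delta_pos":[0,0,2],"delta_rot":[0,0,0],"hand":4}
    - {"delta_pos":[0,0,2],"delta_rot":[0,0,0],"hand":4}

```text
t: 15.55
eef_pos: [0.4663, 0.2503, 0.2128]
ee_rot: [3.141, 0.0, -3.099]
force: [0.9, 1.1, -1.4]
width: 0.0428
```

>>> move_arm:
  rows:
    - {"delta_pos":[0,0,2.5],"delta_rot":[0,0,0],"hand":4}
    - {"delta_pos":[0,0,2.5],"delta_rot":[0,0,0],"hand":4}
    - {"delta_pos":[-0.7,-2.45,0],"delta_rot":[0,0,7.4],"hand":4}
    - {"delta_pos":[-0.7,-2.45,0],"delta_rot":[0,0,7.4],"hand":4}
    - {"delta_pos":[-0.7,-2.45,0],"delta_rot":[0,0,7.4],"hand":4}
    - {"delta_pos":[-0.7,-2.45,0],"delta_rot":[0,0,7.4],"hand":4}
    - {"delta_pos":[-0.7,-2.45,0],"delta_rot":[0,0,7.4],"hand":4}
    - {"delta_pos":[-0.7,-2.45,0],"delta_rot":[0,0,7.4],"hand":4}
    - {"delta_pos":[-0.7,-2.45,0],"delta_rot":[0,0,7.4],"hand":4}
    - {"delta_pos":[0,-2.45,0],"delta_rot":[0,0,7.4],"hand":4}

```text
t: 16.55
eef_pos: [0.4164, 0.0533, 0.2621]
ee_rot: [-3.141, 0.001, -2.06]
force: [1.5, -0.7, -1.2]
width: 0.0432
```

>>> move_arm:
  rows:
    - {"delta_pos":[0,-2.45,0],"delta_rot":[0,0,7.4],"hand":4}
    - {"delta_pos":[0,-2.45,0],"delta_rot":[0,0,7.4],"hand":4}
    - {"delta_pos":[0,-2.45,0],"delta_rot":[0,0,7.4],"hand":4}
    - {"delta_pos":[0,-2.45,0],"delta_rot":[0,0,7.4],"hand":4}
    - {"delta_pos":[0,-2.45,0],"delta_rot":[0,0,7.4],"hand":4}
    - {"delta_pos":[0,-2.45,0],"delta_rot":[0,0,7.4],"hand":4}
    - {"delta_pos":[0,0,0],"delta_rot":[0,0,0],"hand":4}
    - {"delta_pos":[0,0,0],"delta_rot":[0,0,0],"hand":4}
    - {"delta_pos":[0,0,0],"delta_rot":[0,0,0],"hand":4}
    - {"delta_pos":[0,0,0],"delta_rot":[0,0,0],"hand":4}

```text
t: 17.55
eef_pos: [0.4174, -0.092, 0.2615]
ee_rot: [-3.141, 0.0, -1.291]
force: [0.6, 0.2, -1.3]
width: 0.0429
```

```bash
python3 snap.py w5; python3 - <<'E'
from h import *
f=grab_frame("scene");w=cv2.imread("pics/w5.png")
cv2.imwrite("pics/s5.png",np.hstack([cv2.resize(f[130:230,290:390],(400,400),interpolation=2),cv2.resize(w[80:280,220:420],(400,400),interpolation=2)]))
E
```

```text
17.55 [ 0.4174 -0.092   0.2615] [-179.98    0.    -73.99] [ 0.65  0.17 -1.26] 0.04294748486929728
```

View pics/s5.png

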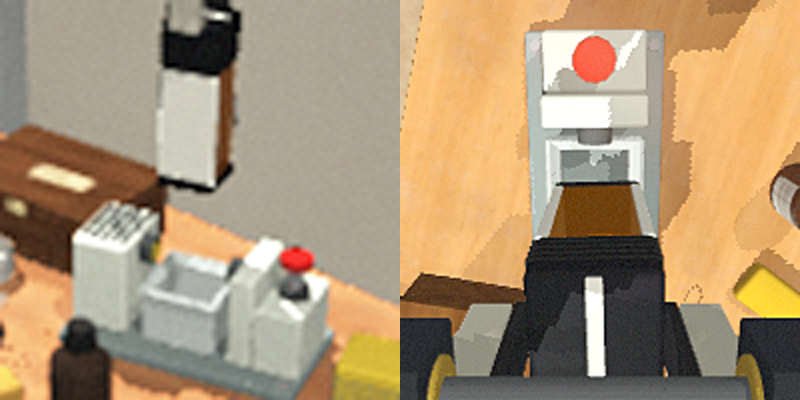

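The cell hangs over the sleeve with its amber face toward the sensor (wrist crop: its foot edge about (596,184), sleeve mouth (594,160)). I'll enlarge to check alignment.

```bash
python3 - <<'E'
import cv2
w=cv2.imread("pics/w5.png")
cv2.imwrite("pics/c9.png",cv2.resize(w[130:220,270:370],None,fx=6,fy=6,interpolation=cv2.INTER_CUBIC))
E
```

```text
(no output)
```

View pics/c9.png

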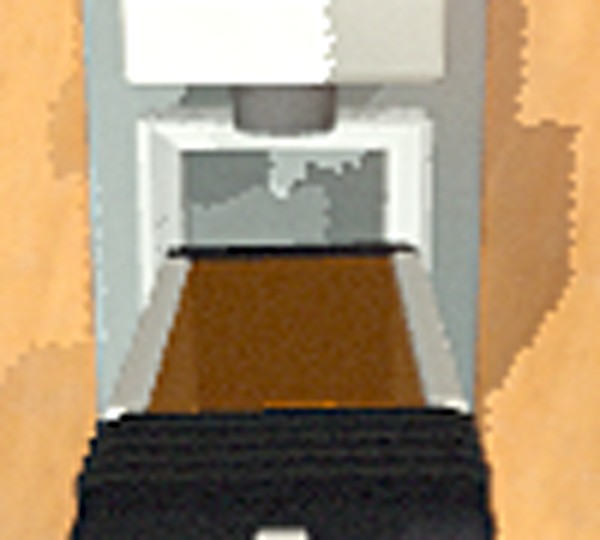

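```bash
python3 - <<'E'
from h import *
import json
np.set_printoptions(precision=4,suppress=True)
s=json.load(open("pics/w5.json"))
c=lambda u,v:(u/6+270-.4,v/6+130-.4)
w=lambda uv,z:atz("wrist",uv,z,s)
y=np.array([np.cos(np.radians(-73.8)),np.sin(np.radians(-73.8)),0]);x=np.array([-y[1],y[0],0])
O=np.array([.4177,-.0923,0])
def rp(n,p): d=p-O; print(n,"x %.4f y %.4f"%(d@x,d@y))
a,b=w(c(165,250),.145),w(c(418,247),.145);rp("cell edge L",a);rp("R",b);print(ang(a,b))
for n,p,z in[("mouthL",(137,200),.058),("mouthR",(433,200),.058),("mouthTop",(285,118),.058),("innerL",(181,200),.052),("innerR",(387,200),.052),("innertop",(285,150),.052)]: rp(n,w(c(*p),z))
rp("baseL",w(c(92,200),.012));rp("baseR",w(c(483,200),.012))
rp("tcp",np.array(s['eef_pos']))
E
```

```text
cell edge L x 0.0206 y 0.0193
R x -0.0237 y 0.0197
-163.30727835722195
mouthL x 0.0331 y 0.0121
mouthR x -0.0338 y 0.0119
mouthTop x -0.0004 y 0.0304
innerL x 0.0235 y 0.0110
innerR x -0.0238 y 0.0108
innertop x -0.0004 y 0.0224
baseL x 0.0486 y 0.0037
baseR x -0.0505 y 0.0033
tcp x -0.0002 y -0.0003
```

>>> move_arm:
  rows:
    - {"delta_pos":[0.08,0,-1.5],"delta_rot":[0,0,0],"hand":4}
    - {"delta_pos":[0,0,-1.5],"delta_rot":[0,0,0],"hand":4}
    - {"delta_pos":[0,0,-1.5],"delta_rot":[0,0,0],"hand":4}
    - {"delta_pos":[0,0,-1.5],"delta_rot":[0,0,0],"hand":4}
    - {"delta_pos":[0,0,-1],"delta_rot":[0,0,0],"hand":4}
    - {"delta_pos":[0,0,-0.5],"delta_rot":[0,0,0],"hand":4}
    - {"delta_pos":[0,0,-0.3],"delta_rot":[0,0,0],"hand":4}
    - {"delta_pos":[0,0,-0.3],"delta_rot":[0,0,0],"hand":4}
    - {"delta_pos":[0,0,0],"delta_rot":[0,0,0],"hand":4}
    - {"delta_pos":[0,0,0],"delta_rot":[0,0,0],"hand":4}

```text
t: 18.65
eef_pos: [0.4184, -0.0926, 0.1806]
ee_rot: [-3.141, -0.0, -1.291]
force: [0.5, -0.2, -2.2]
width: 0.043
```

>>> move_arm:
  rows:
    - {"delta_pos":[0,0,-0.1],"delta_rot":[0,0,0],"hand":4}
    - {"delta_pos":[0,0,-0.1],"delta_rot":[0,0,0],"hand":4}
    - {"delta_pos":[0,0,-0.1],"delta_rot":[0,0,0],"hand":4}
    - {"delta_pos":[0,0,-0.1],"delta_rot":[0,0,0],"hand":4}
    - {"delta_pos":[0,0,-0.1],"delta_rot":[0,0,0],"hand":4}
    - {"delta_pos":[0,0,-0.1],"delta_rot":[0,0,0],"hand":4}
    - {"delta_pos":[0,0,-0.1],"delta_rot":[0,0,0],"hand":4}
    - {"delta_pos":[0,0,-0.1],"delta_rot":[0,0,0],"hand":4}
    - {"delta_pos":[0,0,-0.1],"delta_rot":[0,0,0],"hand":4}
    - {"delta_pos":[0,0,-0.1],"delta_rot":[0,0,0],"hand":4}

```text
t: 19.65
eef_pos: [0.4182, -0.0925, 0.1702]
ee_rot: [3.142, 0.0, -1.291]
force: [0.2, -0.4, -1.9]
width: 0.0427
```

>>> move_arm:
  rows:
    - {"delta_pos":[0,0,-0.1],"delta_rot":[0,0,0],"hand":4}
    - {"delta_pos":[0,0,-0.1],"delta_rot":[0,0,0],"hand":4}
    - {"delta_pos":[0,0,-0.1],"delta_rot":[0,0,0],"hand":4}
    - {"delta_pos":[0,0,-0.1],"delta_rot":[0,0,0],"hand":4}
    - {"delta_pos":[0,0,-0.1],"delta_rot":[0,0,0],"hand":4}
    - {"delta_pos":[0,0,-0.1],"delta_rot":[0,0,0],"hand":4}
    - {"delta_pos":[0,0,-0.1],"delta_rot":[0,0,0],"hand":4}
    - {"delta_pos":[0,0,0],"delta_rot":[0,0,0],"hand":4}
    - {"delta_pos":[0,0,0],"delta_rot":[0,0,0],"hand":4}
    - {"delta_pos":[0,0,0],"delta_rot":[0,0,0],"hand":4}

```text
t: 20.65
eef_pos: [0.4182, -0.0925, 0.1633]
ee_rot: [-3.142, -0.0, -1.291]
force: [-0.1, -0.7, -2.5]
width: 0.0426
```

>>> move_arm:
  rows:
    - {"delta_pos":[0,0,-0.3],"delta_rot":[0,0,0],"hand":4}
    - {"delta_pos":[0,0,-0.3],"delta_rot":[0,0,0],"hand":4}
    - {"delta_pos":[0,0,-0.3],"delta_rot":[0,0,0],"hand":4}
    - {"delta_pos":[0,0,-0.3],"delta_rot":[0,0,0],"hand":4}
    - {"delta_pos":[0,0,-0.3],"delta_rot":[0,0,0],"hand":4}
    - {"delta_pos":[0,0,-0.3],"delta_rot":[0,0,0],"hand":4}
    - {"delta_pos":[0,0,-0.3],"delta_rot":[0,0,0],"hand":4}
    - {"delta_pos":[0,0,-0.3],"delta_rot":[0,0,0],"hand":4}
    - {"delta_pos":[0,0,-0.3],"delta_rot":[0,0,0],"hand":4}
    - {"delta_pos":[0,0,-0.3],"delta_rot":[0,0,0],"hand":4}

```text
t: 21.65
eef_pos: [0.4182, -0.0926, 0.133]
ee_rot: [3.142, -0.0, -1.291]
force: [0.9, -0.2, -1.1]
width: 0.0426
```

>>> move_arm:
  rows:
    - {"delta_pos":[0,0,-0.1],"delta_rot":[0,0,0],"hand":4}
    - {"delta_pos":[0,0,-0.1],"delta_rot":[0,0,0],"hand":4}
    - {"delta_pos":[0,0,-0.1],"delta_rot":[0,0,0],"hand":4}
    - {"delta_pos":[0,0,-0.05],"delta_rot":[0,0,0],"hand":4}
    - {"delta_pos":[0,0,-0.05],"delta_rot":[0,0,0],"hand":4}
    - {"delta_pos":[0,0,0],"delta_rot":[0,0,0],"hand":4}
    - {"delta_pos":[0,0,0],"delta_rot":[0,0,0],"hand":4}
    - {"delta_pos":[0,0,0],"delta_rot":[0,0,0],"hand":4}
    - {"delta_pos":[0,0,0],"delta_rot":[0,0,0],"hand":4}
    - {"delta_pos":[0,0,0],"delta_rot":[0,0,0],"hand":4}

```text
t: 22.65
eef_pos: [0.4182, -0.0925, 0.1293]
ee_rot: [-3.142, -0.0, -1.291]
force: [-0.5, -0.5, -2.2]
width: 0.0424
```

Nearly down, with no side force. One more small step, then release.

>>> move_arm:
  rows:
    - {"delta_pos":[0,0,-0.05],"delta_rot":[0,0,0],"hand":4}
    - {"delta_pos":[0,0,-0.03],"delta_rot":[0,0,0],"hand":4}
    - {"delta_pos":[0,0,0],"delta_rot":[0,0,0],"hand":4}
    - {"delta_pos":[0,0,0],"delta_rot":[0,0,0],"hand":4}
    - {"delta_pos":[0,0,0],"delta_rot":[0,0,0],"hand":4.5}
    - {"delta_pos":[0,0,0],"delta_rot":[0,0,0],"hand":5.0}
    - {"delta_pos":[0,0,0],"delta_rot":[0,0,0],"hand":6}
    - {"delta_pos":[0,0,0],"delta_rot":[0,0,0],"hand":7}
    - {"delta_pos":[0,0,0],"delta_rot":[0,0,0],"hand":8}
    - {"delta_pos":[0,0,0],"delta_rot":[0,0,0],"hand":8}

```text
t: 23.65
eef_pos: [0.4182, -0.0926, 0.1285]
ee_rot: [-3.142, -0.0, -1.291]
force: [-0.0, -1.4, 0.1]
width: 0.0764
```

>>> move_arm:
  rows:
    - {"delta_pos":[0,0,0.5],"delta_rot":[0,0,0],"hand":8}
    - {"delta_pos":[0,0,1],"delta_rot":[0,0,0],"hand":8}
    - {"delta_pos":[0,0,1.5],"delta_rot":[0,0,0],"hand":8}
    - {"delta_pos":[0,0,2],"delta_rot":[0,0,0],"hand":8}
    - {"delta_pos":[0,0,2],"delta_rot":[0,0,0],"hand":8}
    - {"delta_pos":[0,0,2],"delta_rot":[0,0,0],"hand":8}
    - {"delta_pos":[0,0,1],"delta_rot":[0,0,0],"hand":8}
    - {"delta_pos":[0,0,0],"delta_rot":[0,0,0],"hand":6}
    - {"delta_pos":[0,0,0],"delta_rot":[0,0,0],"hand":4}
    - {"delta_pos":[0,0,0],"delta_rot":[0,0,0],"hand":4}

```text
t: 24.65
eef_pos: [0.4176, -0.0926, 0.2275]
ee_rot: [3.14, 0.0, -1.291]
force: [0.1, 0.1, 0.2]
width: 0.0611
```

```bash
python3 snap.py w6; python3 - <<'E'
from h import *
f=grab_frame("scene");w=cv2.imread("pics/w6.png")
cv2.imwrite("pics/s6.png",np.hstack([cv2.resize(f[140:240,300:400],(400,400),interpolation=2),cv2.resize(w[80:280,220:420],(400,400),interpolation=2)]))
E
```

```text
24.65 [ 0.4176 -0.0926  0.2275] [ 1.7991e+02  2.0000e-02 -7.3990e+01] [0.12 0.15 0.2 ] 0.061118522609950245
```

View pics/s6.png

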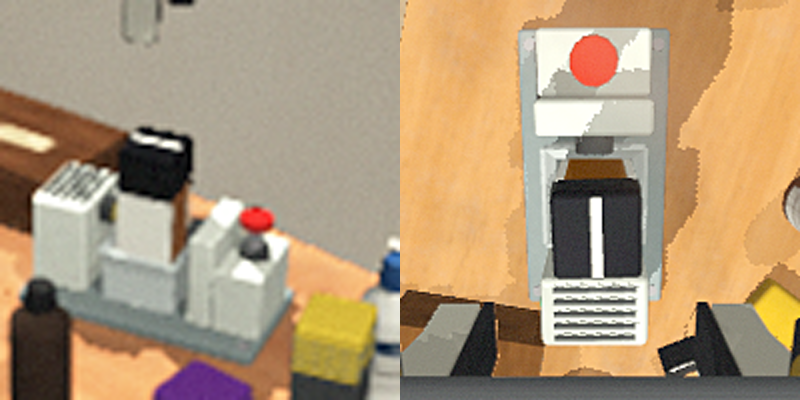

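The cell is seated with its white line along the light path (wrist crop (597,235)), and the plunger is at (594,61). I'll check cap height, then press.

```bash
python3 - <<'E'
from h import *
import json
np.set_printoptions(precision=4,suppress=True)
s=json.load(open("pics/w6.json"))
c=lambda u,v:((u-400)/2+220-.2,v/2+80-.2)
print(tri([ray("wrist",c(597,237),s),ray("scene",(300+155/4-.4,140+138/4-.4))]))
print("cap",atz("wrist",c(597,234),.142,s),"line",ang(atz("wrist",c(596,198),.142,s),atz("wrist",c(597.5,277),.142,s)))
print("plunger",atz("wrist",c(594,61),.1,s))
E
```

```text
(array([ 0.4157, -0.0926,  0.1458]), [np.float64(0.001366455015655899), np.float64(0.001366455015655796)])
cap [ 0.4164 -0.0941  0.142 ] line 107.088547956736
plunger [ 0.4397 -0.1702  0.1   ]
```

>>> move_arm:
  rows:
    - {"delta_pos":[0.45,-1.56,0],"delta_rot":[0,0,0],"hand":2}
    - {"delta_pos":[0.45,-1.56,0],"delta_rot":[0,0,0],"hand":0}
    - {"delta_pos":[0.44,-1.56,0],"delta_rot":[0,0,0],"hand":0}
    - {"delta_pos":[0.44,-1.56,0],"delta_rot":[0,0,0],"hand":0}
    - {"delta_pos":[0.44,-1.56,0],"delta_rot":[0,0,0],"hand":0}
    - {"delta_pos":[0,0,-2],"delta_rot":[0,0,0],"hand":0}
    - {"delta_pos":[0,0,-2],"delta_rot":[0,0,0],"hand":0}
    - {"delta_pos":[0,0,-2],"delta_rot":[0,0,0],"hand":0}
    - {"delta_pos":[0,0,-2],"delta_rot":[0,0,0],"hand":0}
    - {"delta_pos":[0,0,0],"delta_rot":[0,0,0],"hand":0}

```text
t: 25.75
eef_pos: [0.4382, -0.1704, 0.1456]
ee_rot: [3.136, 0.002, -1.292]
force: [-0.5, -0.6, 0.5]
width: 0.0006
```

```bash
python3 snap.py w7; python3 - <<'E'
from h import *
f=grab_frame("scene");w=cv2.imread("pics/w7.png")
cv2.imwrite("pics/s7.png",np.hstack([cv2.resize(f[140:240,300:400],(400,400),interpolation=2),cv2.resize(w[130:330,220:420],(400,400),interpolation=2)]))
E
```

```text
25.75 [ 0.4382 -0.1704  0.1456] [ 1.7969e+02  1.2000e-01 -7.4010e+01] [-0.47 -0.61  0.54] 0.0005776502916502544
```

View pics/s7.png

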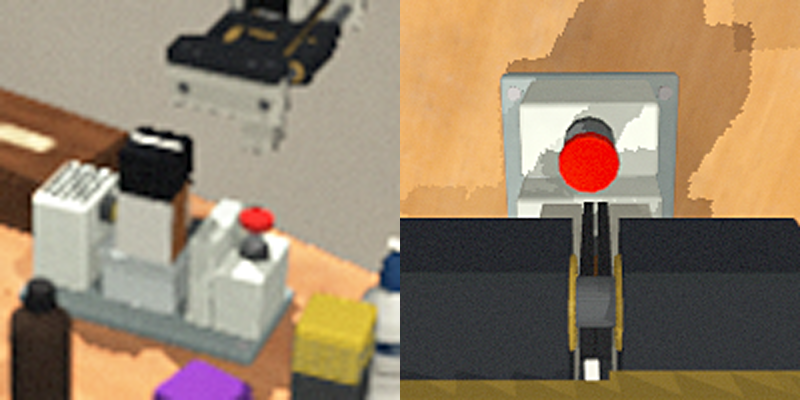

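The closed fingertips sit just short of the plunger (fingers (596,210), head (589,162) in the wrist crop). The cap height read 146 mm against the expected 142, so before pressing I'll compare the block and the cell in the same camera view.

```bash
python3 - <<'E'
from h import *
f=grab_frame("scene");cv2.imwrite("pics/scene7.png",f);g=cv2.imread("pics/scene0.png")
k=lambda a:cv2.resize(a[165:220,320:370],(400,440),interpolation=cv2.INTER_CUBIC)
cv2.imwrite("pics/cmp.png",np.hstack([k(g),k(f)]))
E
```

```text
(no output)
```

View pics/cmp.png

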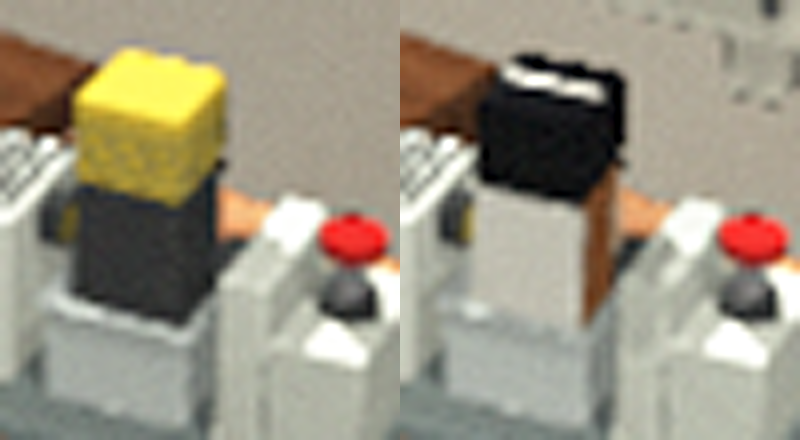

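The cell's top is at the same level as the block's was (crop tops 47 and 52), so it is fully seated. Now press.

>>> move_arm:
  rows:
    - {"delta_pos":[0,0,-1],"delta_rot":[0,0,0],"hand":0}
    - {"delta_pos":[0,0,-0.8],"delta_rot":[0,0,0],"hand":0}
    - {"delta_pos":[0,0,-0.5],"delta_rot":[0,0,0],"hand":0}
    - {"delta_pos":[0,0,-0.3],"delta_rot":[0,0,0],"hand":0}
    - {"delta_pos":[0,0,-0.2],"delta_rot":[0,0,0],"hand":0}
    - {"delta_pos":[0,0,-0.2],"delta_rot":[0,0,0],"hand":0}
    - {"delta_pos":[0,0,-0.2],"delta_rot":[0,0,0],"hand":0}
    - {"delta_pos":[0,0,-0.2],"delta_rot":[0,0,0],"hand":0}
    - {"delta_pos":[0,0,0],"delta_rot":[0,0,0],"hand":0}
    - {"delta_pos":[0,0,0],"delta_rot":[0,0,0],"hand":0}

```text
t: 26.9
eef_pos: [0.4404, -0.1705, 0.1145]
ee_rot: [-3.142, -0.0, -1.291]
force: [0.2, 0.6, -0.2]
width: 0.0005
```

```bash
python3 - <<'E'
from h import *
s=get_state();print(s['t'],s['eef_pos'],s['force'])
w=grab_frame("wrist");f=grab_frame("scene")
cv2.imwrite("pics/s8.png",np.hstack([cv2.resize(f[165:225,330:390],(400,400),interpolation=2),cv2.resize(w[130:330,220:420],(400,400),interpolation=2)]))
print(get_state()['force'])
E
```

```text
26.9 [ 0.44042643 -0.17054332  0.11449322] [ 0.21681715  0.57384609 -0.24691368]
[-0.86205487 -0.09233527 -0.07364545]
```

View pics/s8.png

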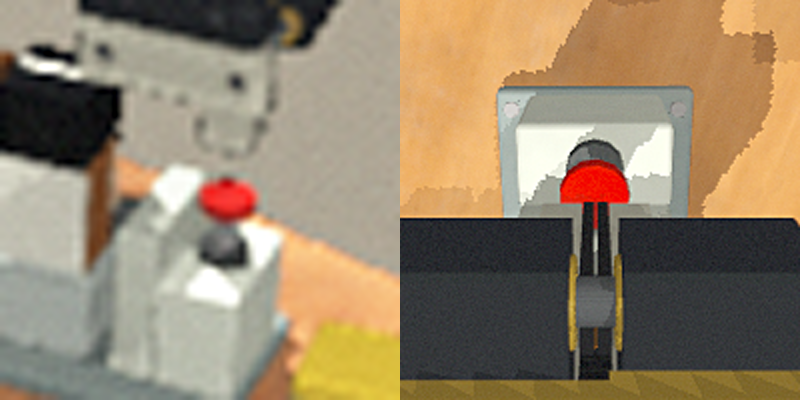

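```bash
python3 - <<'E'
from h import *
for v in (150,155,185):
    o,d=ray("scene",(330+229/6.67-.4,165+v/6.67-.4))
    h=np.array([.4404,-.1705]);t=((h-o[:2])@d[:2])/(d[:2]@d[:2]);print(v,o+t*d)
E
```

```text
150 [ 0.43922432 -0.1687903   0.12218452]
155 [ 0.43931478 -0.16892133  0.11967251]
185 [ 0.43986077 -0.16971404  0.10448663]
```

The fingertips are still about 15–20 mm above the head (scene crop: tip (230,150), head top about (228,185)) and there is no force. So the closed tips reach less far ahead of the TCP than the text says. I'll carry on down, guided by force.

>>> move_arm:
  rows:
    - {"delta_pos":[0,0,-0.2],"delta_rot":[0,0,0],"hand":0}
    - {"delta_pos":[0,0,-0.2],"delta_rot":[0,0,0],"hand":0}
    - {"delta_pos":[0,0,-0.2],"delta_rot":[0,0,0],"hand":0}
    - {"delta_pos":[0,0,-0.2],"delta_rot":[0,0,0],"hand":0}
    - {"delta_pos":[0,0,-0.2],"delta_rot":[0,0,0],"hand":0}
    - {"delta_pos":[0,0,0],"delta_rot":[0,0,0],"hand":0}
    - {"delta_pos":[0,0,0],"delta_rot":[0,0,0],"hand":0}
    - {"delta_pos":[0,0,0],"delta_rot":[0,0,0],"hand":0}
    - {"delta_pos":[0,0,0],"delta_rot":[0,0,0],"hand":0}
    - {"delta_pos":[0,0,0],"delta_rot":[0,0,0],"hand":0}

```text
t: 28.0
eef_pos: [0.4405, -0.1705, 0.1045]
ee_rot: [-3.141, -0.0, -1.291]
force: [-0.4, 0.2, 0.5]
width: 0.0005
```

```bash
python3 - <<'E'
from h import *
s=get_state();print(s['t'],s['eef_pos'],s['force'])
w=grab_frame("wrist");f=grab_frame("scene")
cv2.imwrite("pics/s9.png",np.hstack([cv2.resize(f[165:225,330:390],(400,400),interpolation=2),cv2.resize(w[130:330,220:420],(400,400),interpolation=2)]))
E
```

```text
28.0 [ 0.44049611 -0.17052653  0.10454956] [-0.37532986  0.19635801  0.50006388]
```

View pics/s9.png

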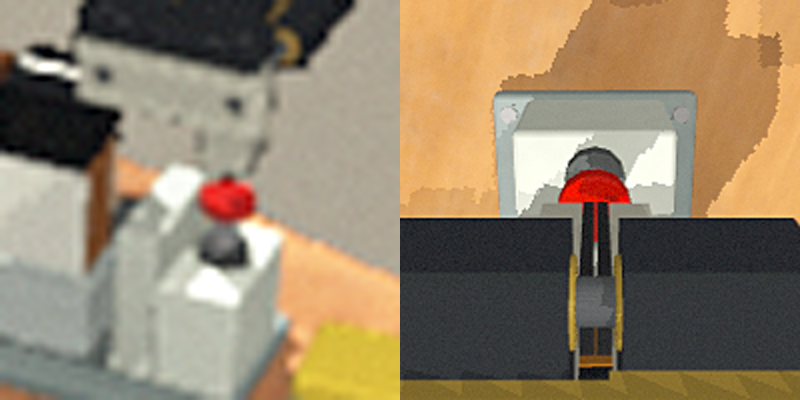

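>>> move_arm:
  rows:
    - {"delta_pos":[0,0,-0.1],"delta_rot":[0,0,0],"hand":0}
    - {"delta_pos":[0,0,-0.1],"delta_rot":[0,0,0],"hand":0}
    - {"delta_pos":[0,0,-0.1],"delta_rot":[0,0,0],"hand":0}
    - {"delta_pos":[0,0,-0.1],"delta_rot":[0,0,0],"hand":0}
    - {"delta_pos":[0,0,-0.1],"delta_rot":[0,0,0],"hand":0}
    - {"delta_pos":[0,0,-0.1],"delta_rot":[0,0,0],"hand":0}
    - {"delta_pos":[0,0,-0.1],"delta_rot":[0,0,0],"hand":0}
    - {"delta_pos":[0,0,-0.1],"delta_rot":[0,0,0],"hand":0}
    - {"delta_pos":[0,0,0],"delta_rot":[0,0,0],"hand":0}
    - {"delta_pos":[0,0,0],"delta_rot":[0,0,0],"hand":0}

```text
t: 29.1
eef_pos: [0.4404, -0.1705, 0.0964]
ee_rot: [3.142, 0.0, -1.291]
force: [0.0, -0.3, 0.2]
width: 0.0004
```

```bash
python3 - <<'E'
from h import *
s=get_state();print(s['t'],s['eef_pos'],s['force'],s['moment'])
w=grab_frame("wrist");f=grab_frame("scene")
cv2.imwrite("pics/s10.png",np.hstack([cv2.resize(f[165:225,330:390],(400,400),interpolation=2),cv2.resize(w[130:330,220:420],(400,400),interpolation=2)]))
E
```

```text
29.1 [ 0.44039813 -0.1705444   0.09643711] [ 0.01768238 -0.33059965  0.21551411] [ 0.0360472  -0.00401272 -0.03110358]
```

View pics/s10.png

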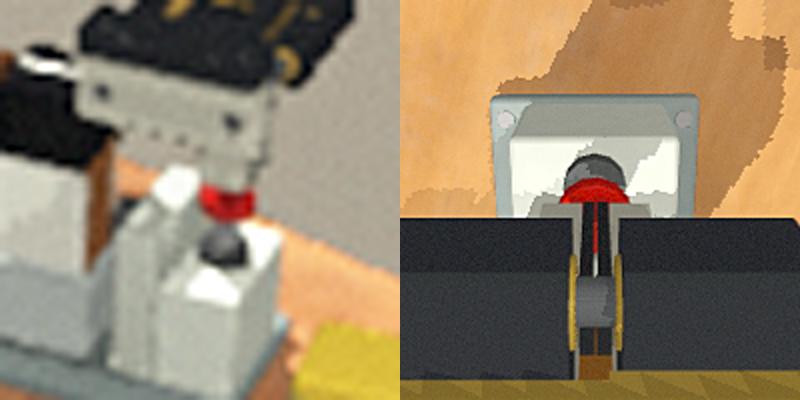

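The head has not moved yet and the fingertips are right at its top (crop (228,188)). Going further down.

>>> move_arm:
  rows:
    - {"delta_pos":[0,0,-0.1],"delta_rot":[0,0,0],"hand":0}
    - {"delta_pos":[0,0,-0.1],"delta_rot":[0,0,0],"hand":0}
    - {"delta_pos":[0,0,-0.1],"delta_rot":[0,0,0],"hand":0}
    - {"delta_pos":[0,0,-0.1],"delta_rot":[0,0,0],"hand":0}
    - {"delta_pos":[0,0,-0.1],"delta_rot":[0,0,0],"hand":0}
    - {"delta_pos":[0,0,0],"delta_rot":[0,0,0],"hand":0}
    - {"delta_pos":[0,0,0],"delta_rot":[0,0,0],"hand":0}
    - {"delta_pos":[0,0,0],"delta_rot":[0,0,0],"hand":0}
    - {"delta_pos":[0,0,0],"delta_rot":[0,0,0],"hand":0}
    - {"delta_pos":[0,0,0],"delta_rot":[0,0,0],"hand":0}

```text
t: 30.2
eef_pos: [0.4404, -0.1706, 0.0915]
ee_rot: [-3.142, -0.0, -1.291]
force: [-0.1, -0.4, -0.1]
width: 0.0
```

```bash
python3 - <<'E'
from h import *
s=get_state();print(s['t'],s['eef_pos'],s['force'],s['moment'])
w=grab_frame("top");f=grab_frame("scene");cv2.imwrite("pics/top11.png",w)
cv2.imwrite("pics/s11.png",np.hstack([cv2.resize(f[165:225,330:390],(400,400),interpolation=2),cv2.resize(w[130:230,300:400],(400,400),interpolation=2)]))
E
```

```text
30.2 [ 0.44040706 -0.17056569  0.0914879 ] [-0.05082574 -0.39138149 -0.06644034] [ 0.05495936 -0.02430339  0.01881568]
```

View pics/s11.png

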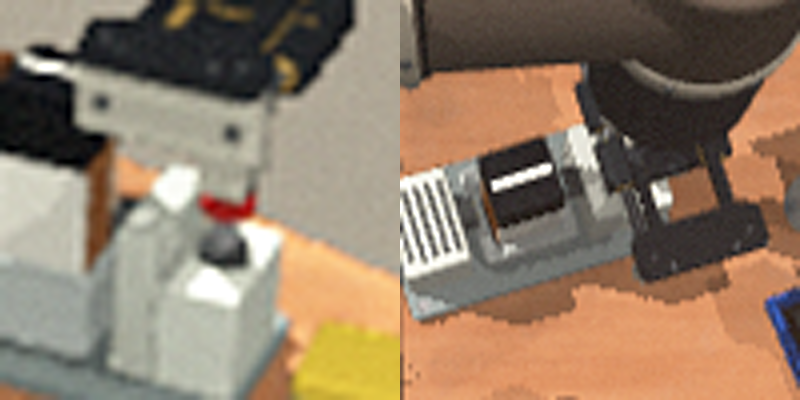

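>>> move_arm:
  rows:
    - {"delta_pos":[0,0,-0.1],"delta_rot":[0,0,0],"hand":0}
    - {"delta_pos":[0,0,-0.1],"delta_rot":[0,0,0],"hand":0}
    - {"delta_pos":[0,0,-0.1],"delta_rot":[0,0,0],"hand":0}
    - {"delta_pos":[0,0,-0.1],"delta_rot":[0,0,0],"hand":0}
    - {"delta_pos":[0,0,-0.1],"delta_rot":[0,0,0],"hand":0}
    - {"delta_pos":[0,0,0],"delta_rot":[0,0,0],"hand":0}
    - {"delta_pos":[0,0,0],"delta_rot":[0,0,0],"hand":0}
    - {"delta_pos":[0,0,0],"delta_rot":[0,0,0],"hand":0}
    - {"delta_pos":[0,0,0],"delta_rot":[0,0,0],"hand":0}
    - {"delta_pos":[0,0,0],"delta_rot":[0,0,0],"hand":0}

```text
t: 31.3
eef_pos: [0.4404, -0.1705, 0.0865]
ee_rot: [-3.142, -0.0, -1.291]
force: [-1.2, 1.0, 4.4]
width: 0.0003
```

```bash
python3 - <<'E'
from h import *
s=get_state();print(s['t'],s['eef_pos'],s['force'],s['moment'])
w=grab_frame("wrist");f=grab_frame("scene");cv2.imwrite("pics/w12.png",w)
cv2.imwrite("pics/s12.png",np.hstack([cv2.resize(f[165:225,330:390],(400,400),interpolation=2),cv2.resize(w[180:280,270:370],(400,400),interpolation=2)]))
E
```

```text
31.3 [ 0.44040239 -0.17054422  0.08651332] [-1.16584129  0.97962569  4.43759687] [0.29106862 0.52710955 0.05691933]
```

View pics/s12.png

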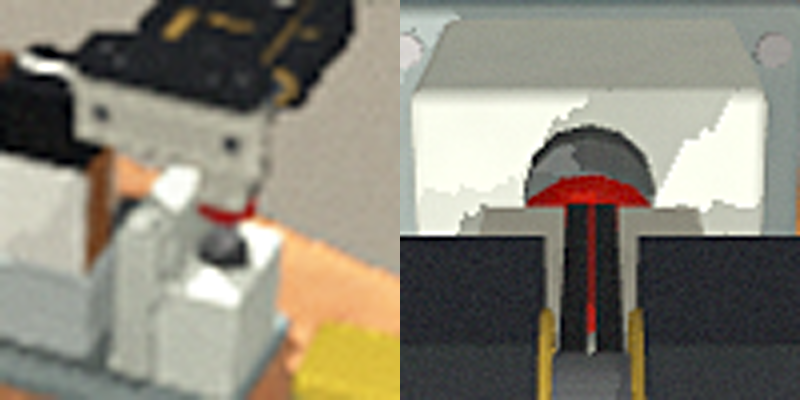

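Contact: 4.4 N upward, about the plunger's preload. Pressing on.

>>> move_arm:
  rows:
    - {"delta_pos":[0,0,-0.1],"delta_rot":[0,0,0],"hand":0}
    - {"delta_pos":[0,0,-0.1],"delta_rot":[0,0,0],"hand":0}
    - {"delta_pos":[0,0,-0.1],"delta_rot":[0,0,0],"hand":0}
    - {"delta_pos":[0,0,-0.1],"delta_rot":[0,0,0],"hand":0}
    - {"delta_pos":[0,0,-0.1],"delta_rot":[0,0,0],"hand":0}
    - {"delta_pos":[0,0,-0.1],"delta_rot":[0,0,0],"hand":0}
    - {"delta_pos":[0,0,-0.1],"delta_rot":[0,0,0],"hand":0}
    - {"delta_pos":[0,0,0],"delta_rot":[0,0,0],"hand":0}
    - {"delta_pos":[0,0,0],"delta_rot":[0,0,0],"hand":0}
    - {"delta_pos":[0,0,0],"delta_rot":[0,0,0],"hand":0}

```text
t: 32.4
eef_pos: [0.4404, -0.1706, 0.0795]
ee_rot: [3.142, -0.0, -1.291]
force: [-1.5, 1.4, 6.3]
width: 0.0006
```

```bash
python3 - <<'E'
from h import *
s=get_state();print(s['t'],s['eef_pos'],s['force'],s['moment'])
f=grab_frame("scene");w=grab_frame("top")
cv2.imwrite("pics/s13.png",np.hstack([cv2.resize(f[165:225,330:390],(400,400),interpolation=2),cv2.resize(w[130:230,300:400],(400,400),interpolation=2)]))
E
```

```text
32.4 [ 0.44040415 -0.17055402  0.07950748] [-1.53902883  1.44961214  6.31186063] [ 0.42725101  0.78303005 -0.00968164]
```

View pics/s13.png

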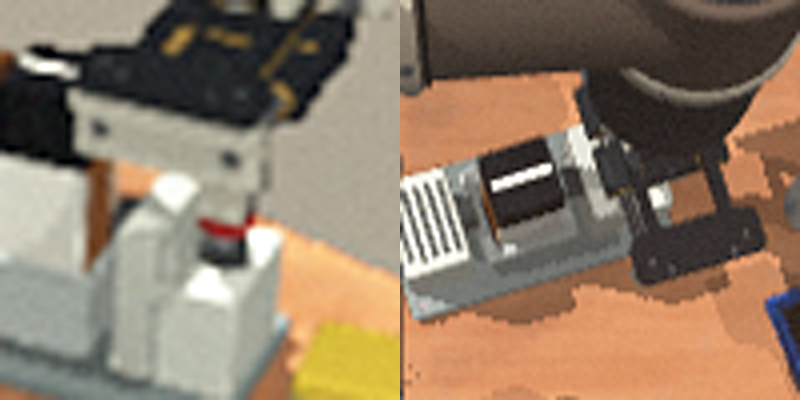

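The plunger is moving down and the cell is undisturbed. I'll finish the stroke and hold.

>>> move_arm:
  rows:
    - {"delta_pos":[0,0,-0.1],"delta_rot":[0,0,0],"hand":0}
    - {"delta_pos":[0,0,-0.1],"delta_rot":[0,0,0],"hand":0}
    - {"delta_pos":[0,0,-0.1],"delta_rot":[0,0,0],"hand":0}
    - {"delta_pos":[0,0,-0.1],"delta_rot":[0,0,0],"hand":0}
    - {"delta_pos":[0,0,-0.1],"delta_rot":[0,0,0],"hand":0}
    - {"delta_pos":[0,0,-0.05],"delta_rot":[0,0,0],"hand":0}
    - {"delta_pos":[0,0,0],"delta_rot":[0,0,0],"hand":0}
    - {"delta_pos":[0,0,0],"delta_rot":[0,0,0],"hand":0}
    - {"delta_pos":[0,0,0],"delta_rot":[0,0,0],"hand":0}
    - {"delta_pos":[0,0,0],"delta_rot":[0,0,0],"hand":0}

```text
t: 33.5
eef_pos: [0.4404, -0.1706, 0.0742]
ee_rot: [-3.142, -0.0, -1.291]
force: [-2.6, 1.9, 8.0]
width: 0.0005
```

>>> move_arm:
  rows:
    - {"delta_pos":[0,0,-0.05],"delta_rot":[0,0,0],"hand":0}
    - {"delta_pos":[0,0,-0.05],"delta_rot":[0,0,0],"hand":0}
    - {"delta_pos":[0,0,-0.05],"delta_rot":[0,0,0],"hand":0}
    - {"delta_pos":[0,0,-0.03],"delta_rot":[0,0,0],"hand":0}
    - {"delta_pos":[0,0,0],"delta_rot":[0,0,0],"hand":0}
    - {"delta_pos":[0,0,0],"delta_rot":[0,0,0],"hand":0}
    - {"delta_pos":[0,0,0],"delta_rot":[0,0,0],"hand":0}
    - {"delta_pos":[0,0,0],"delta_rot":[0,0,0],"hand":0}
    - {"delta_pos":[0,0,0],"delta_rot":[0,0,0],"hand":0}
    - {"delta_pos":[0,0,0],"delta_rot":[0,0,0],"hand":0}

```text
t: 34.5
eef_pos: [0.4405, -0.1706, 0.0738]
ee_rot: [-3.141, -0.001, -1.29]
force: [-8.7, 4.5, 25.8]
width: 0.0003
```

The force jumped to 26 N at the stop, so the plunger is fully down, and it was held for about 0.6 s. Retracting straight up.

>>> move_arm:
  rows:
    - {"delta_pos":[0,0,0.3],"delta_rot":[0,0,0],"hand":0}
    - {"delta_pos":[0,0,0.6],"delta_rot":[0,0,0],"hand":0}
    - {"delta_pos":[0,0,1],"delta_rot":[0,0,0],"hand":0}
    - {"delta_pos":[0,0,1.5],"delta_rot":[0,0,0],"hand":0}
    - {"delta_pos":[0,0,2],"delta_rot":[0,0,0],"hand":0}
    - {"delta_pos":[0,0,3],"delta_rot":[0,0,0],"hand":0}
    - {"delta_pos":[0,0,4],"delta_rot":[0,0,0],"hand":0}
    - {"delta_pos":[0,0,4],"delta_rot":[0,0,0],"hand":0}
    - {"delta_pos":[0,0,4],"delta_rot":[0,0,0],"hand":0}
    - {"delta_pos":[0,0,2],"delta_rot":[0,0,0],"hand":0}

```text
t: 35.5
eef_pos: [0.4415, -0.1708, 0.2999]
ee_rot: [-3.137, -0.002, -1.291]
force: [0.1, -0.7, -0.4]
width: 0.0007
```

>>> move_arm:
  rows:
    - {"delta_pos":[0,0,0],"delta_rot":[0,0,0],"hand":0}
    - {"delta_pos":[0,0,0],"delta_rot":[0,0,0],"hand":0}
    - {"delta_pos":[0,0,0],"delta_rot":[0,0,0],"hand":0}
    - {"delta_pos":[0,0,0],"delta_rot":[0,0,0],"hand":0}
    - {"delta_pos":[0,0,0],"delta_rot":[0,0,0],"hand":0}
    - {"delta_pos":[0,0,0],"delta_rot":[0,0,0],"hand":0}
    - {"delta_pos":[0,0,0],"delta_rot":[0,0,0],"hand":0}
    - {"delta_pos":[0,0,0],"delta_rot":[0,0,0],"hand":0}
    - {"delta_pos":[0,0,0],"delta_rot":[0,0,0],"hand":0}
    - {"delta_pos":[0,0,0],"delta_rot":[0,0,0],"hand":0}

```text
t: 36.5
eef_pos: [0.4404, -0.1705, 0.2962]
ee_rot: [-3.142, 0.0, -1.291]
force: [-0.5, -0.1, -0.1]
width: 0.0006
```

```bash
python3 - <<'E'
from h import *
s=get_state();print(s['t'],s['eef_pos'],s['force'])
w=grab_frame("wrist");f=grab_frame("scene")
cv2.imwrite("pics/s14.png",np.hstack([cv2.resize(f[140:280,300:440],(400,400),interpolation=2),cv2.resize(w[0:240,200:440],(400,400),interpolation=2)]))
E
```

```text
36.5 [ 0.44040687 -0.1705294   0.29618223] [-0.53159087 -0.12792936 -0.07811778]
```

View pics/s14.png

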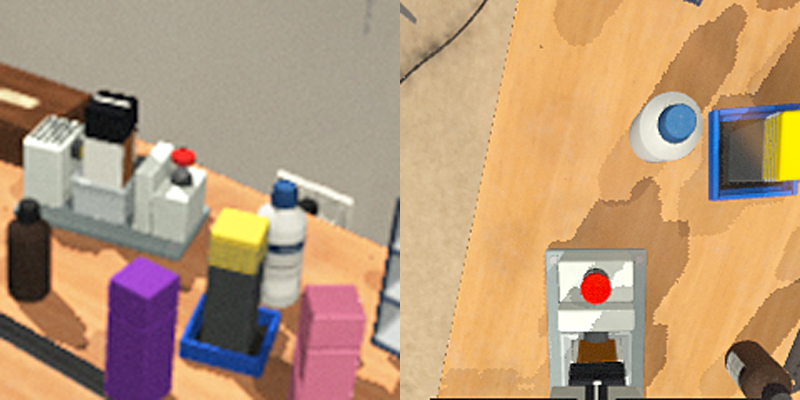

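The last view shows the block upright in the tray (scene crop (238,280)), the cell seated with its amber face to the sensor (110,140), the plunger up (183,157), and the bottle beside the tray in place. The arm touches nothing.

```bash
python3 -c "
from station import *
print(job_done())"
```

```text
the job is handed in; nothing more can be done
None
```

I carried out all three steps and handed the job in at about 36.6 s of the 72 s. No verdict was reported.

- **Dark block:** it stands upright in the blue tray and let go, with its measured centre within about 3 mm of the tray's centre.
- **Cell:** it is seated in the sleeve with its amber faces along the light path, about 1° off by the white line, and let go. The sleeve gave no noticeable side force on the way down.
- **Plunger:** it was pressed until the force jumped from 8 N to 26 N at the stop, held for about 0.6 s, and sprang back. The last pictures show it up.
- **Bystanders:** the cleaner looked unmoved in the last pictures. I did not re-measure the cement bottle or the tin after lifting the cell, but nothing came into contact with them that I could see.

**Two readings disagreed with what I expected:**
- **Cap height:** one two-view reading put the seated cell's cap at 146 mm instead of 142 mm. Comparing it with the block in the same camera view showed no excess height, so I took it as fully seated.
- **Fingertip reach:** with the gripper closed, the fingertips met the plunger only at about 88 mm TCP height, not the 122 mm the text implied. I finished the press by force instead.

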